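# Prop up the shield and open the trim knob

### The arm

A 6-joint arm with a two-finger parallel gripper is mounted at the origin on the work surface. World frame = base frame: x ahead of the robot, y to its left, z up, the work surface at z = 0. Lengths are in m, angles in rad, forces in N, time in s.
With the tool pointing down it reaches from about 0.3 to 0.85 m from the base axis. Payload 5.4 kg.
Tool frame: the origin (TCP) lies at the centre of the arm's flange, where the gripper is bolted on; the fingertips stand 173 mm ahead of it and the grasp point (between the pads) lies 155 mm ahead of it; z points along the fingers, y is the direction in which the jaws open and shut (so a half turn about z gives the same grasp; the last joint's range is limited). The gripper opens to 85 mm and grips with 20 to 120 N. Pads are 22 mm wide; open, the fingers measure 114 mm over their backs; the gripper's body (76 mm by 85 mm) begins 54 mm behind the grasp point. The pads swing forward as they close: fully open they stand 13 mm farther back than shut.
Start: joints at [0.958, 0.158, 1.597, -0, 1.386, -0.21], TCP at [0.225, 0.529, 0.405] pointing down, gripper open.
Joint ranges: [-2.91, 2.91], [-0.94, 2.29], [0.18, 2.7], [-1.29, 4.43], [0.17, 2.64], [-3, 3]. Speed limits (rad/s): [2.57, 2.57, 3.14, 3.14, 3.14, 3.14].

### API

Orientations are given as [roll, pitch, yaw] about the fixed x, y, z axes, in that order (R = Rz(yaw) Ry(pitch) Rx(roll)).
In Python, from cell import telemetry, vision, manip gives the robot as it stands. The module is installed in compiled form; this text tells all that it offers.
- The arm moves only by the tool drive_tool, never from a script. Its argument "rows" is one flat list of numbers, 5 for each row, row after row: the opening, from 0 (shut) to 1 (fully open), then the shift along the tool's x, y, z in mm, then the turn about the tool's z in degrees. A call has 1 to 20 rows; each row shifts and turns the pose as measured when the row begins, along the tool's axes as they then stand; what a row does not reach is not made up. A row lasts 1/12 s, in which the tool goes at most 41.7 mm and 7.16 degrees, less where a joint would pass 70% of its speed; a pose out of reach is approached as far as the arm can. A call is refused whole if a number of a shift passes 41.7 or a number of a turn 7.16, either way. A call with a gripper value outside its range is refused whole. The fingers move at their own pace and stop on an object; "grip_force" is the grip in N (left out, the last holds). Time passes only in rows, so rows that do not move let the fingers close. It gives the time, the measured TCP pose, the force and the opening at its end, in the units of the state.
- telemetry.sense(): the state, without advancing time (a new reading comes with each control period).
- vision.snapshot(name): name is "side" or "top" or "wrist"; returns a dict with "color" (480x640x3 uint8, red, green, blue), "depth" (480x640 float32, m along the optical axis (not along the pixel's ray), 0 where there is no reading), "K" (3x3 intrinsics, pixels), "extrinsics" (4x4, takes a point from camera to world coordinates). Camera axes: x right, y up, looking along -z (the intrinsics and any distortion apply to the point x, -y, -z); pixel columns grow to the right and rows downward; lengths in m; the calibration is good to about 2 mm. A picture is of the moment at which its call begins.
- manip.hand_in(): hands the job in, once; it reports no verdict.
The state is a dict: "clock": time; "joint_pos": joint angles; "dq": joint speeds; "tau": joint torques, N m; "position": TCP position; "tcp_rot": TCP orientation; "wrist_force": force on the tool from outside, world axes, zero at the start; "torque": the same for the moment, N m; "opening": finger opening in m.
Only numpy, scipy, OpenCV 4.12 (cv2) and the standard library are available. Lean on these libraries where they do the work, as an engineer would, in place of code of your own. Each camera call takes 0.05 s, during which the arm holds its last target.

### The job

The clear flip-up shield over the console's trim knob falls shut when let go, so take the orange-headed prop from its stand, lift the shield by its red tab with the prop's toe (not with the gripper) and set the prop's foot fully home, upright, in the grooved rail on the console, so that the shield stays up against it. Then, with the prop left standing there, turn the blue knob clockwise as far as it goes. Work gently, without pressing or prying hard, and leave the other things on the bench as they are.

Things in the scene. Friction and masses are not known exactly. Their poses are not given: they have to be found in the camera images.
- console: white console, fixed; box 137 (x -72 to 65) x 250 (y) x 85 mm tall. Origin: on its underside, mid-width; x to its back, y to its left, z up. On its grey top: knob at (-38, -60), grooved rail near (-11, 55), two shield hinge posts 22 x 12 mm at x 50, y +-115, up to z 145
- rail_nominal (a point): nominal centre of the rail on the console's top, axes as the console's. The rail: two bars, each 20 (x) x 64 (y) x 12 mm tall, an 11.5 mm groove along y between them. It is shifted along console x by up to 8 mm either way from this point; no reading tells how far: feel for the groove with light downward contact. Its springy pad gives way above 3 N, 1 mm per 4 N, 4 mm at most
- shield (a joint): angle of the clear shield (rad): 0 shut and level, stop at 1.62. Flat plate 105 (x) x 210 (y) x 5 mm with a red-striped lift tab in front, 160 g (+-25 %). Always falls shut; lifting at the tab takes about 1 N; open beneath at the front. With the prop seated it leans on the toe at 1.25 to 1.56, depending on the rail's place
- shield_hinge (a point): middle of the shield's hinge line (parallel to console y), at console (50, 0, 137); the shield's underside lies in the plane through this line
- shield_tab (a point): middle of the lower front edge of the shield's lift tab, which is 70 mm wide (y) and reaches 35 mm beyond the plate, so this edge is 140 mm from the hinge line; shut, it is at console (-90, 55, 137), 18 mm beyond the box's front and 52 mm above its top
- prop_grip (a point): centre of the prop's orange grip head, 20 (x) x 22 (y) x 36 mm tall; z up along the 16 mm square post, x the way the toe points. The loose prop (250 g, +-20 %) stands in its low fixed stand, this point 141 mm above the bench. Seated in the rail this point is at console z 220, the toe pointing to console +x
- prop_toe (a point): centre of the rubber cross bar (12 mm round, 32 mm long along y) at the end of the prop's toe: 46 mm ahead (+x) and 28 mm below the grip head's centre. The toe is a 12 mm round bar from the post
- prop_foot (a point): centre of the underside of the prop's foot plate, 44 (x) x 26 (y) x 8 mm, 123 mm below the grip head's centre. Beneath it a spigot, 9 (x) x 22 (y) mm with square edges, reaches 10 mm lower; it fits the groove, and the plate then rests on the rail's bars, 97 mm above the console's underside
- knob_grip (a point): on the knob's vertical axis at gripping height, 37 mm above the console's top. The knob is a blue bar, 38 mm long, 14 mm wide, 32 mm tall (its top 7 mm above this point), on a 40 mm disc; at joint value 0 the bar lies along console x, and this point's x axis follows the bar
- knob (a joint): knob angle (rad), growing clockwise seen from above; its stop is at 1.4; it needs about 0.06 N m
- beaker: clear glass beaker, 68 mm wide, 85 mm tall, a bystander; origin at the centre of its underside
- amber_bottle: amber reagent bottle, 64 mm wide, 140 mm tall, a bystander; origin at the centre of its underside
- flask: conical glass flask, 84 mm wide, 118 mm tall, a bystander; origin at the centre of its underside
- jar: white jar with a blue cap, 60 mm wide, 70 mm tall, a bystander; origin at the centre of its underside
- weight: brass balance weight, 38 mm wide, 62 mm tall, a bystander; origin at the centre of its underside
- screwdriver: screwdriver lying on the bench, a bystander; origin at the centre of its underside
- dish: shallow white dish, 90 mm wide, 16 mm tall, a bystander; origin at the centre of its underside
Not all that is in view belongs to the job. What is meant by the part that bears prop_grip is not brown, and is the smaller of those in its own colour.

How it is judged:
On the way, in this order (a step that is already met when the one before it is completed fails the run):
1. the prop stands home in the rail, let go, with the shield up on it (value of joint shield above 1.1 rad and z of prop_grip in the frame of console between 0.215 and 0.225 m and x of prop_grip in the frame of console between -0.025 and 0.003 m and y of prop_grip in the frame of console between 0.03 and 0.08 m and angle between prop_grip's own z axis and vertical below 0.12 rad and contact force between the fingers and prop below 0.1 N), for 0.3 s.
2. the knob is turned clockwise to its stop while the shield stays propped (value of joint knob above 1.28 rad and value of joint shield above 1.1 rad and z of prop_grip in the frame of console between 0.215 and 0.225 m and x of prop_grip in the frame of console between -0.025 and 0.003 m and y of prop_grip in the frame of console between 0.03 and 0.08 m and angle between prop_grip's own z axis and vertical below 0.12 rad), for 0.2 s.
At the end, for the whole second after the job is handed in: Released, the prop stands at rest and upright (0.12 rad) with its spigot in the groove (head centre 215-225 mm above the console's underside, within 14 mm in x, 25 mm in y of the rail's nominal place); the shield leans on it, open over 1.1 rad; the knob is within 0.12 rad of its stop (all of step 2 and contact force between the fingers and prop below 0.1 N and linear speed of prop below 0.02 m/s and contact force between prop and shield above 0.02 N); the robot touches nothing.
It fails at once if the prop presses or pries on the console, its rail or the shield with more than 25 N (contact force between prop and console above 25 N).
It fails at once if the gripper pushes on the shield (over 3 N): it is to be lifted with the prop (contact force between the fingers and shield above 3 N).
It fails at once if a bystander is moved by more than 30 mm (distance of any of beaker, amber_bottle, flask, jar, weight, screwdriver, dish from where it was at the start of the episode above 0.03 m).
It also fails if it takes over 72 s, if anything falls off the work surface, if the arm or the gripper's body presses on something with over 40 N, if the wrist force passes 120 N, or if a joint passes its speed limit or range.

## Working session

There is one attempt and no reset: what is moved stays moved. The work goes in short steps, Python scripts to look and compute and a tool call to move; the robot and the scene stay as the last step left them, time stands still between calls to the robot, and variables do not carry over. Pictures are saved under pics/ and viewed, and the job is handed in when it is done.

Besides the shell and the picture viewer there is one more tool, called after "Emit:" by a JSON object that holds its "name" and its "arguments", one argument or row to a line. drive_tool: Moves the arm, as the interface text tells. Its arguments: {"type":"object","properties":{"rows":{"type":"array","items":{"type":"number"}},"grip_force":{"type":"number"}},"required":["rows"]}

```bash
ls; mkdir -p pics; cat > h.py <<'E'
import numpy as np, cv2
from cell import telemetry, vision, manip
from scipy.spatial.transform import Rotation as R
def snap(n,f=None):
    s=vision.snapshot(n)
    if f: cv2.imwrite('pics/'+f,s['color'][:,:,::-1])
    np.savez('last_%s.npz'%n,**s)
    return s
def load(n): return dict(np.load('last_%s.npz'%n))
def pt(s,u,v,w=1,d=None):
    if d is None:
        p=s['depth'][v-w:v+w+1,u-w:u+w+1]; p=p[p>0]; d=np.median(p) if len(p) else np.nan
    K=s['K'];x=(u-K[0,2])/K[0,0]*d;y=(v-K[1,2])/K[1,1]*d
    return (s['extrinsics']@[x,-y,-d,1])[:3]
def proj(s,P):
    q=np.linalg.inv(s['extrinsics'])@np.append(P,1); K=s['K']
    return K[0,0]*q[0]/-q[2]+K[0,2], K[1,1]*-q[1]/-q[2]+K[1,2]
def crop(s,f,u0,v0,u1,v1,k):
    c=s['color'][v0:v1,u0:u1,::-1]; cv2.imwrite('pics/'+f,cv2.resize(c,None,fx=k,fy=k,interpolation=cv2.INTER_CUBIC))
E
python3 - <<'E'
from h import *
for n in ['side','top','wrist']:
    s=snap(n,n+'0.png'); print(n,s['K'].tolist(),s['extrinsics'].round(4).tolist(), [k for k in s])
print(telemetry.sense())
E
```

```text
pics
side [[575.0629590343095, 0.0, 311.6296756561895], [0.0, 575.0629590343095, 251.42076522715712], [0.0, 0.0, 1.0]] [[-0.9649, 0.1657, -0.2036, 0.2427], [-0.2622, -0.6484, 0.7147, 0.9586], [-0.0136, 0.743, 0.6691, 1.0034], [0.0, 0.0, 0.0, 1.0]] ['color', 'depth', 'K', 'extrinsics']
top [[491.58264946956285, 0.0, 316.79104291715294], [0.0, 491.58264946956285, 234.42150420635787], [0.0, 0.0, 1.0]] [[0.0094, 0.9949, -0.1008, 0.4057], [-0.9997, 0.0072, -0.0223, -0.0009], [-0.0215, 0.101, 0.9947, 1.2628], [0.0, 0.0, 0.0, 1.0]] ['color', 'depth', 'K', 'extrinsics']
wrist [[392.8139800528167, 0.0, 318.4767411266831], [0.0, 392.8139800528167, 246.82853977809944], [0.0, 0.0, 1.0]] [[0.3925, -0.8849, -0.2508, 0.1605], [0.9198, 0.3774, 0.1079, 0.5557], [-0.0008, -0.273, 0.962, 0.3729], [0.0, 0.0, 0.0, 1.0]] ['color', 'depth', 'K', 'extrinsics']
{'clock': 0.15, 'joint_pos': array([ 9.57939984e-01,  1.58898142e-01,  1.59795343e+00, -1.46079836e-05,
        1.38619693e+00, -2.10090901e-01]), 'dq': array([-3.68741803e-04, -4.01910965e-03, -3.95991135e-03, -8.38181236e-04,
       -1.66194347e-03, -3.34523248e-05]), 'tau': array([ 5.31178175e-04, -3.96375346e+01, -3.31785321e+01, -1.72156979e-04,
        5.44354582e-03, -5.62395954e-06]), 'position': array([0.22526664, 0.52879827, 0.40394111]), 'tcp_rot': array([-3.14016582e+00, -2.89575949e-04,  2.73882970e+00]), 'wrist_force': array([-0.05300705, -1.11251757, -0.35193327]), 'torque': array([-0.00033886,  0.0078447 , -0.03052646]), 'opening': 0.08562918505958043}
```

View pics/side0.png

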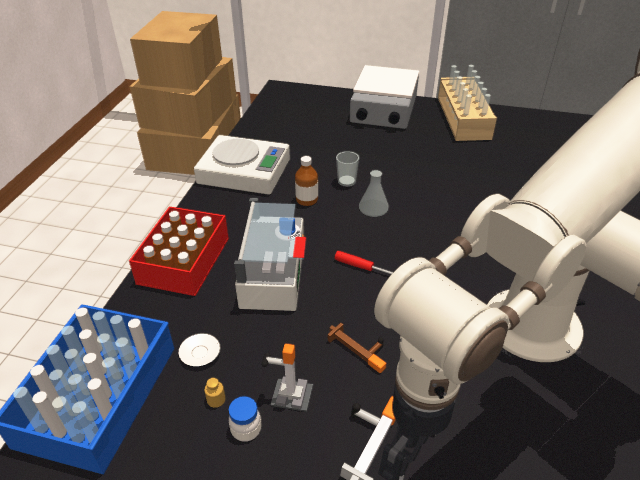

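View pics/top0.png

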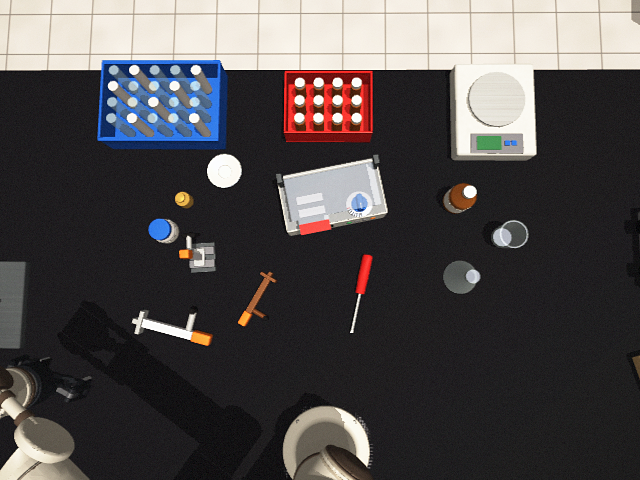

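View pics/wrist0.png

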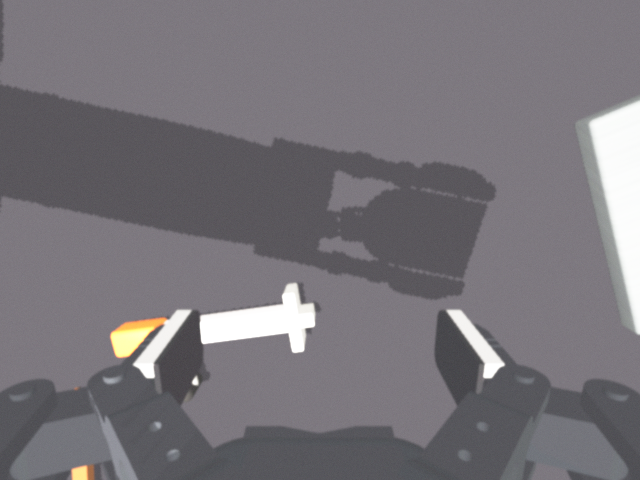

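```bash
python3 - <<'E'
from h import *
t=load('top');s=load('side')
crop(t,'t_prop.png',130,200,230,280,8)
crop(s,'s_prop.png',230,320,330,420,6)
crop(t,'t_con.png',265,145,400,245,5)
crop(s,'s_con.png',220,190,330,320,5)
E
```

```text
(no output)
```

View pics/t_prop.png

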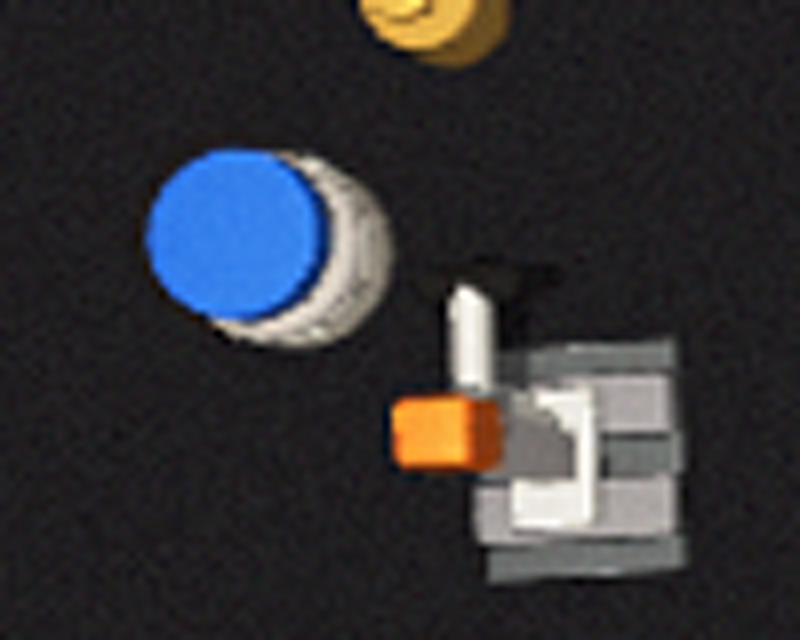

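View pics/s_prop.png

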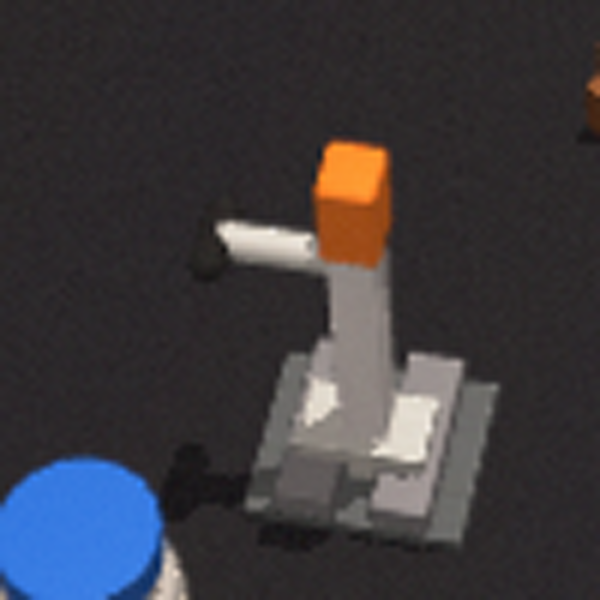

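View pics/t_con.png

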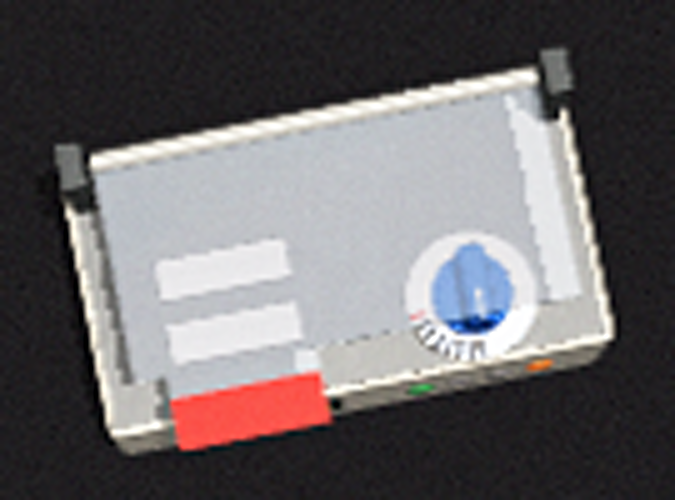

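View pics/s_con.png

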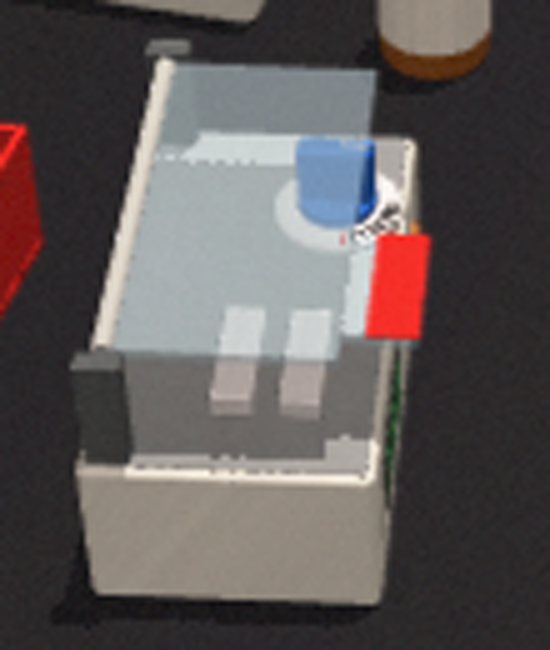

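```bash
python3 - <<'E'
from h import *
t=load('top');s=load('side')
def c(u,v,o=(265,145),k=5): return int(round(o[0]+u/k)),int(round(o[1]+v/k))
for nm,(u,v) in dict(postL=(70,160),postR=(554,65),tab=(250,412),FL=(118,428),top=(105,300),knob=(470,255),shield=(220,205),bar1=(225,270),bar2=(235,333)).items():
    print(nm,c(u,v),pt(t,*c(u,v)).round(4))
# orange head
for n,i in(('top',t),('side',s)):
    H=cv2.cvtColor(i['color'],cv2.COLOR_RGB2HSV); m=cv2.inRange(H,(5,150,120),(20,255,255))
    nn,l,st,ce=cv2.connectedComponentsWithStats(m)
    for k in range(1,nn):
        if st[k,4]>30:
            vv,uu=np.where(l==k); P=np.array([pt(i,u,v,0) for u,v in zip(uu,vv) if i['depth'][v,u]>0])
            print(n,st[k],ce[k].round(1),P[:,:].min(0).round(3),P.max(0).round(3),np.median(P,0).round(3))
d=s['depth']
for u,v in [(289,348),(293,375),(266,361),(270,362),(278,362),(289,358)]: print(u,v,pt(s,u,v).round(4))
for u,v in [(186,254),(187,239),(188,244)]: print('t',u,v,pt(t,u,v).round(4))
E
```

```text
postL (279, 177) [0.6519 0.113  0.1458]
postR (376, 158) [ 0.6977 -0.1112  0.1458]
tab (315, 227) [0.5367 0.0287 0.1391]
FL (289, 231) [0.5331 0.0929 0.0827]
top (286, 205) [0.5965 0.1011 0.0836]
knob (359, 196) [ 0.6094 -0.0723  0.1402]
shield (309, 186) [0.6323 0.0435 0.1401]
bar1 (310, 199) [0.6019 0.0409 0.1394]
bar2 (312, 212) [0.5715 0.0359 0.1396]
top [452 184  24  25 296] [461.6 197.8] [ 0.591 -0.354  0.085] [ 0.649 -0.297  0.116] [ 0.609 -0.316  0.099]
top [175 192  15  14 112] [182.7 199.1] [ 0.602  0.352 -0.006] [0.641 0.397 0.063] [0.614 0.365 0.042]
top [179 249  14  10 110] [185.3 253.5] [0.463 0.314 0.113] [0.483 0.337 0.162] [0.473 0.322 0.157]
top [238 272  38  54 452] [255.2 300.3] [0.301 0.131 0.006] [0.435 0.223 0.032] [0.359 0.18  0.021]
top [190 331  22  15 225] [200.8 337.8] [0.253 0.29  0.007] [0.287 0.339 0.035] [0.27  0.312 0.028]
side [296 167  21  15 224] [306.5 174.2] [ 0.591 -0.338  0.082] [ 0.647 -0.294  0.116] [ 0.614 -0.31   0.098]
side [328 323  15  13  61] [334.4 328.6] [0.411 0.129 0.022] [0.436 0.168 0.031] [0.426 0.147 0.027]
side [335 330  51  43 515] [365. 352.] [ 0.3    0.147 -0.001] [0.421 0.225 0.029] [0.336 0.189 0.021]
side [282 343  13  22 231] [288.4 353.3] [ 0.462  0.192 -0.002] [0.527 0.338 0.162] [0.47  0.333 0.152]
side [204 378  19  28 323] [213.  390.7] [0.6   0.323 0.001] [0.637 0.39  0.064] [0.616 0.378 0.042]
side [382 396  13  29 174] [389.1 409.5] [0.256 0.272 0.001] [0.286 0.55  0.387] [0.274 0.329 0.03 ]
289 348 [0.47   0.3255 0.1598]
293 375 [0.4645 0.3279 0.0816]
266 361 [0.5148 0.3344 0.1172]
270 362 [0.5076 0.3326 0.1142]
278 362 [0.4919 0.331  0.1174]
289 358 [0.4679 0.3349 0.1425]
t 186 254 [0.471  0.3196 0.158 ]
t 187 239 [0.5088 0.3303 0.1174]
t 188 244 [0.497  0.3275 0.1177]
```

```bash
cat >> h.py <<'E'
def box(a,b):
    X=np.array([[x,y,z] for x in(a[0],b[0]) for y in(a[1],b[1]) for z in(a[2],b[2])])
    return [(X[i],X[j]) for i in range(8) for j in range(i+1,8) if bin(i^j).count('1')==1]
def T(x,y,yaw,z=0):
    M=np.eye(4);M[:3,:3]=R.from_euler('z',yaw).as_matrix();M[:3,3]=[x,y,z];return M
def cons(ra=0):
    L=box((-.072,-.125,0),(.065,.125,.085))
    for q in(-1,1): L+=box((.039,q*.115-.006,.085),(.061,q*.115+.006,.145))
    L+=box((-.011-.02575+ra,.023,.085),(-.011-.00575+ra,.087,.097))+box((-.011+.00575+ra,.023,.085),(-.011+.02575+ra,.087,.097))
    L+=box((-.09,.02,.137),(-.055,.09,.142))
    return L
def prop():
    L=box((-.01,-.011,-.018),(.01,.011,.018))+box((-.008,-.008,-.115),(.008,.008,-.018))+box((-.022,-.013,-.123),(.022,.013,-.115))
    L+=[(np.array([.008,y,z]),np.array([.046,y,z])) for y,z in((0,-.022),(0,-.034),(.006,-.028),(-.006,-.028))]
    L+=box((.040,-.016,-.034),(.052,.016,-.022))
    return L
def over(s,LT,f,u0,v0,u1,v1,k,col=(0,255,0)):
    im=cv2.resize(s['color'][v0:v1,u0:u1,::-1],None,fx=k,fy=k,interpolation=cv2.INTER_CUBIC)
    for L,M in LT:
        for a,b in L:
            p=[proj(s,(M@np.append(q,1))[:3]) for q in(a,b)]
            p=[(int(16*((u+.5-u0)*k-.5)),int(16*((v+.5-v0)*k-.5))) for u,v in p]
            cv2.line(im,p[0],p[1],col,1,cv2.LINE_AA,4)
    cv2.imwrite('pics/'+f,im)
E
cat > cal.py <<'E'
C=(0.6258,-0.0091,0.2007); P=(0.472,0.325,0.14)
E
python3 - <<'E'
from h import *; from cal import *
t=load('top');s=load('side')
over(t,[(cons(),T(*C))],'ot1.png',265,145,400,245,5)
over(s,[(cons(),T(*C))],'os1.png',220,190,330,320,5)
over(t,[(prop(),T(*P,.141))],'ot2.png',150,220,230,280,7)
over(s,[(prop(),T(*P,.141))],'os2.png',240,320,330,420,6)
a=[cv2.imread('pics/'+f) for f in('ot1.png','os1.png','ot2.png','os2.png')]
E
```

```text
(no output)
```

View pics/ot1.png

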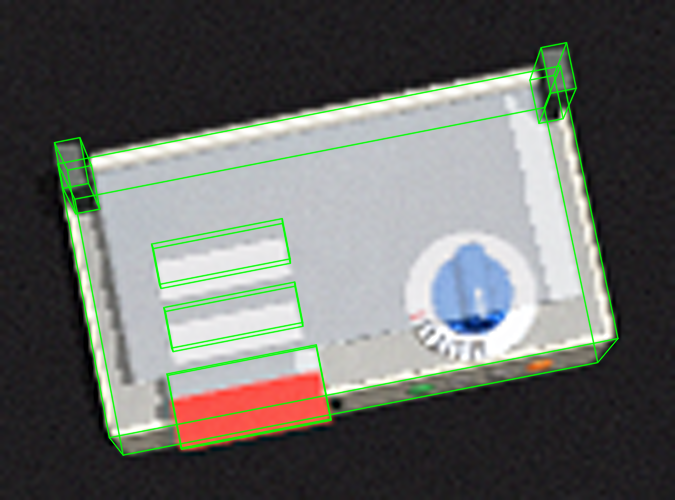

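View pics/os1.png

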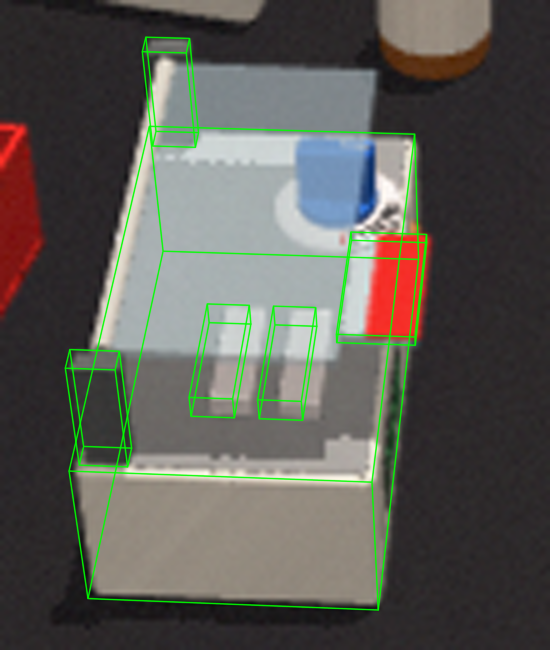

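View pics/ot2.png

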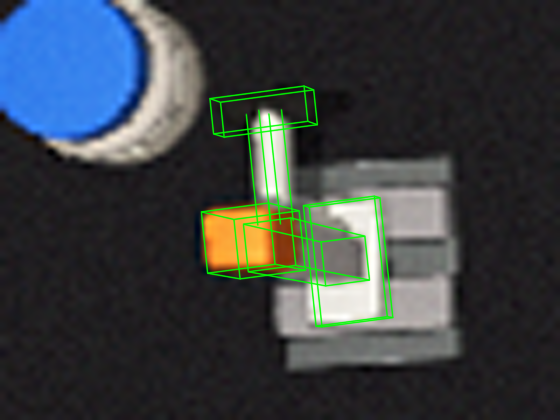

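View pics/os2.png

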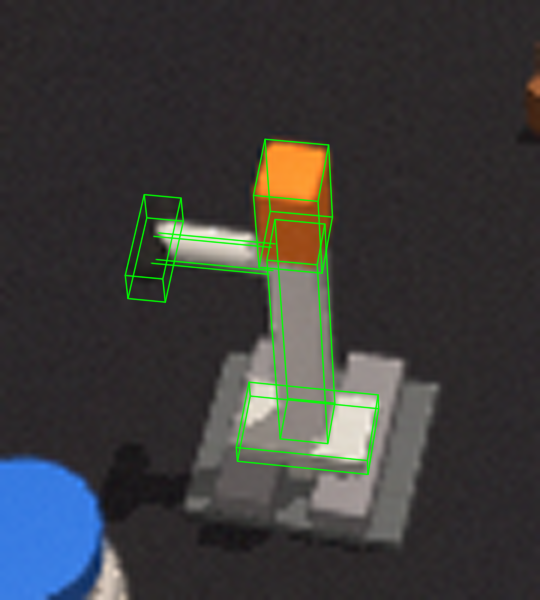

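Emit:
{"name": "drive_tool", "arguments": {
  "rows": [1, 0, 0, 0, -6.5, 1, 0, 0, 0, -6.5, 1, 0, 0, 0, -6.5, 1, 0, 0, 0, -6.5, 1, 0, 0, 0, 0],
  "grip_force": 50
}}

```text
clock: 0.57
position: [0.2249, 0.5283, 0.4016]
tcp_rot: [-3.137, -0.004, -3.07]
wrist_force: [-0.2, -0.1, 1.4]
opening: 0.0854
```

```bash
sed -i 's/P=.*/P=(0.472,0.325,0.05)/' cal.py
cat >> h.py <<'E'
def delta(tx,ty,tz,tyaw):
    "target TCP -> tool-axis shift mm, turn deg"
    s=telemetry.sense(); rot=R.from_euler('xyz',s['tcp_rot']); d=rot.inv().apply(np.array([tx,ty,tz])-s['position'])*1000
    a=(tyaw-s['tcp_rot'][2]+np.pi)%(2*np.pi)-np.pi
    print('t',round(s['clock'],2),'pos',s['position'].round(4),'rot',s['tcp_rot'].round(3),'q6',s['joint_pos'][5].round(2),'F',s['wrist_force'].round(2),'open',round(s['opening'],4))
    print('shift',d.round(1),'turn',round(-np.degrees(a),1))
E
python3 - <<'E'
from h import *; from cal import *
t=load('top');s=load('side')
over(t,[(prop(),T(*P,.141))],'ot3.png',150,220,230,280,7)
over(s,[(prop(),T(*P,.141))],'os3.png',240,320,330,420,6)
over(t,[(cons(-.007),T(*C))],'ot4.png',265,145,400,245,5)
over(s,[(cons(-.007),T(*C))],'os4.png',220,190,330,320,5)
delta(P[0],P[1],.36,P[2]+np.pi)
E
```

```text
t 0.57 pos [0.2249 0.5283 0.4016] rot [-3.137 -0.004 -3.07 ] q6 -0.68 F [-0.16 -0.14  1.44] open 0.0854
shift [-232.  -220.3   41.8] turn 1.2
```

View pics/ot3.png

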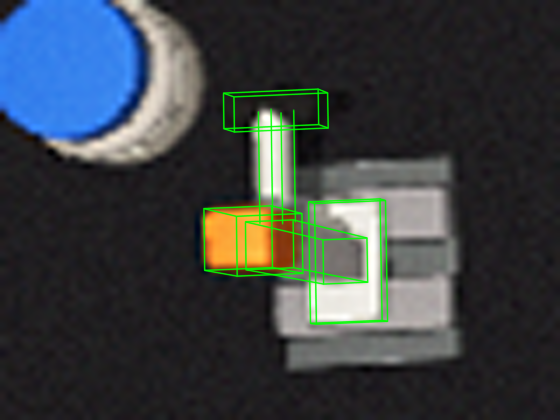

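View pics/os3.png

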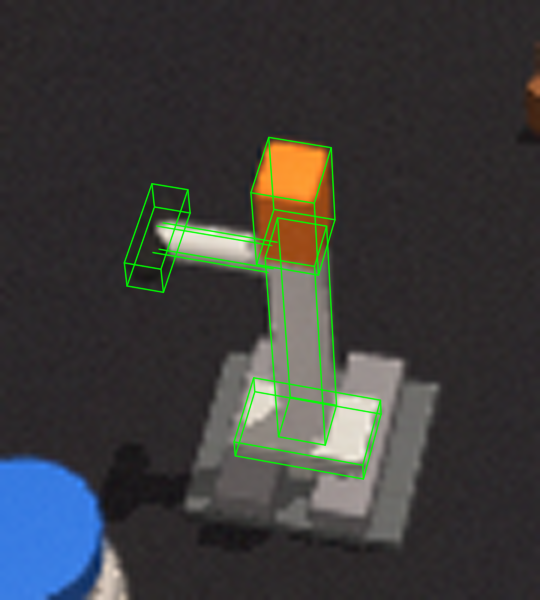

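View pics/ot4.png

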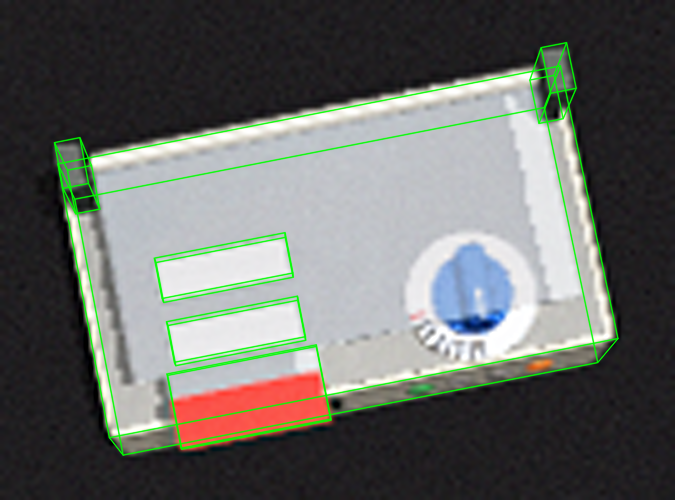

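View pics/os4.png

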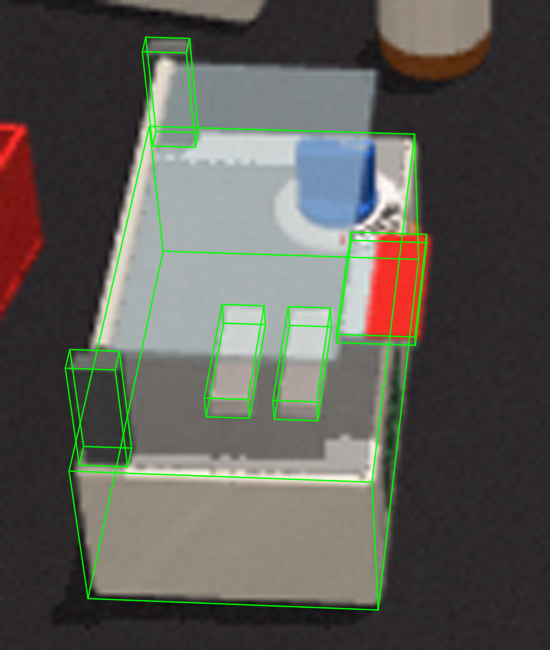

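Emit:
{"name": "drive_tool", "arguments": {
  "rows": [1, -26, -24, 4, 0, 1, -26, -24, 4, 0, 1, -26, -24, 4, 0, 1, -26, -24, 4, 0, 1, -26, -24, 4, 0, 1, -26, -24, 4, 0, 1, -26, -24, 4, 0, 1, -26, -24, 4, 0, 1, -20, -20, 4, 0, 1, 0, 0, 0, 0, 1, 0, 0, 0, 0]
}}

```text
clock: 1.48
position: [0.4738, 0.3213, 0.3615]
tcp_rot: [-3.138, -0.006, -3.103]
wrist_force: [-0.3, 0.8, 0.3]
opening: 0.0855
```

```bash
sed -i 's/P=.*/P=(0.472,0.326,0.09)/' cal.py
python3 - <<'E'
from h import *; from cal import *
delta(P[0],P[1],.36,P[2]+np.pi)
s=snap('wrist')
over(s,[(prop(),T(*P,.141))],'w1.png',0,0,640,480,1)
E
```

```text
t 1.48 pos [0.4738 0.3213 0.3615] rot [-3.138 -0.006 -3.103] q6 -1.22 F [-0.33  0.75  0.26] open 0.0855
shift [1.7 4.7 1.5] turn -3.0
```

View pics/w1.png

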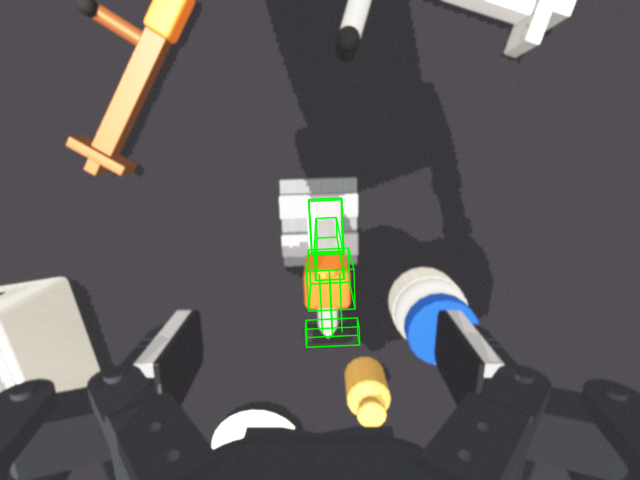

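```bash
python3 - <<'E'
from h import *; from cal import *
s=load('wrist')
over(s,[(prop(),T(0.472,.3245,.06,.141))],'w2.png',270,170,390,360,4)
crop(s,'w2b.png',270,170,390,360,4)
a=cv2.imread('pics/w2.png');b=cv2.imread('pics/w2b.png');i=np.hstack([a[:,:390],b[:,:390]]);cv2.imwrite('pics/w2c.png',cv2.resize(i,None,fx=.78,fy=.78))
E
```

```text
(no output)
```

View pics/w2c.png

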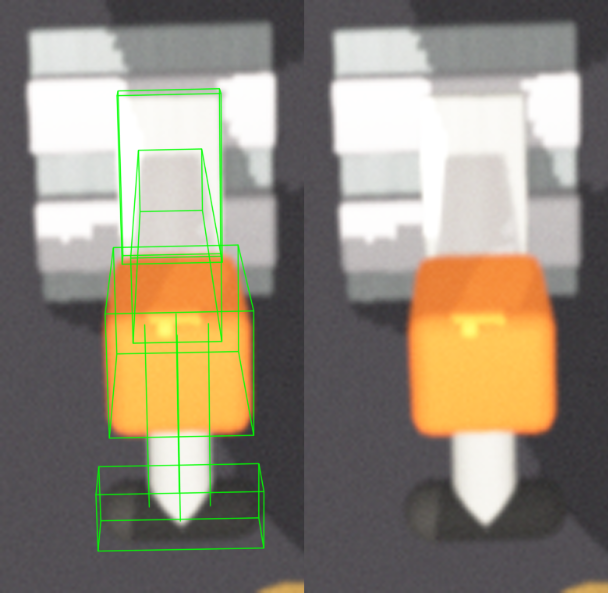

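```bash
sed -i 's/P=.*/P=(0.472,0.3245,0.06)/' cal.py
python3 - <<'E'
from h import *; from cal import *
delta(P[0]-.003,P[1],.304,P[2]+np.pi)
E
```

```text
t 1.53 pos [0.4736 0.3215 0.3615] rot [-3.137 -0.006 -3.102] q6 -1.22 F [-0.25 -1.25  0.34] open 0.0858
shift [ 4.2  3.4 57.5] turn -1.2
```

Emit:
{"name": "drive_tool", "arguments": {
  "rows": [1, 2, 1.6, 14, -0.7, 1, 2, 1.6, 14, -0.7, 1, 0.3, 0.2, 14, 0, 1, 0, 0, 14, 0, 1, 0, 0, 2, 0, 1, 0, 0, 0, 0]
}}

```text
clock: 2.03
position: [0.4643, 0.3299, 0.3034]
tcp_rot: [-3.14, -0.004, -3.078]
wrist_force: [0.8, -0.3, -0.1]
opening: 0.0854
```

```bash
python3 - <<'E'
from h import *; from cal import *
delta(P[0]-.003,P[1],.304,P[2]+np.pi)
s=snap('wrist','w3.png')
E
```

```text
t 2.03 pos [0.4643 0.3299 0.3034] rot [-3.14  -0.004 -3.078] q6 -1.23 F [ 0.84 -0.3  -0.11] open 0.0854
shift [-4.4 -5.7 -0.6] turn 0.2
```

View pics/w3.png

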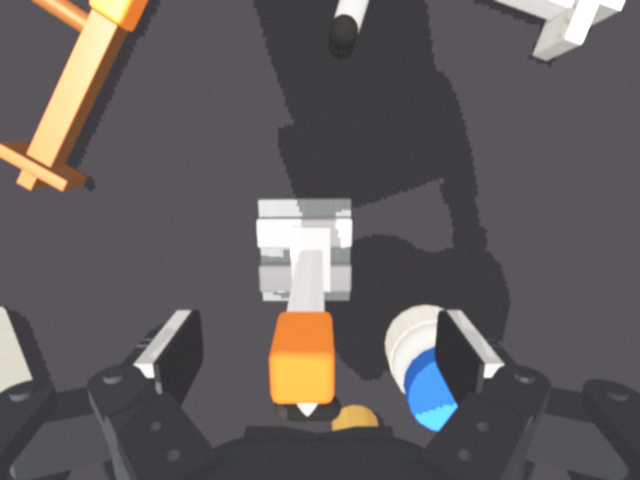

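Emit:
{"name": "drive_tool", "arguments": {
  "rows": [1, -3, -4, 0, 0, 1, 0, 0, 0, 0, 1, 0, 0, 0, 0]
}}

```text
clock: 2.33
position: [0.4677, 0.327, 0.3062]
tcp_rot: [-3.141, -0.001, -3.077]
wrist_force: [-0.8, 0.4, -0.0]
opening: 0.0854
```

```bash
python3 - <<'E'
from h import *; from cal import *
delta(P[0]-.003,P[1],.304,P[2]+np.pi)
E
```

```text
t 2.33 pos [0.4677 0.327  0.3062] rot [-3.141e+00 -1.000e-03 -3.077e+00] q6 -1.24 F [-0.77  0.35 -0.05] open 0.0854
shift [-1.2 -2.6  2.2] turn 0.3
```

Emit:
{"name": "drive_tool", "arguments": {
  "rows": [1, -1, -2.3, 2, 0, 1, 0, 0, 0, 0, 0, 0, 0, 0, 0, 0, 0, 0, 0, 0, 0, 0, 0, 0, 0, 0, 0, 0, 0, 0, 0, 0, 0, 0, 0, 0, 0, 0, 0, 0, 0, 0, 0, 0, 0, 0, 0, 0, 0, 0]
}}

```text
clock: 3.17
position: [0.4701, 0.3245, 0.3064]
tcp_rot: [3.141, 0.004, -3.078]
wrist_force: [-0.1, -0.2, 1.7]
opening: 0.021
```

```bash
python3 - <<'E'
from h import *; from cal import *
delta(P[0]-.003,P[1],.304,P[2]+np.pi)
s=snap('wrist','w4.png');s=snap('side');crop(s,'s4.png',200,280,420,480,3)
E
```

```text
t 3.17 pos [0.4701 0.3245 0.3064] rot [ 3.141  0.004 -3.078] q6 -1.24 F [-0.11 -0.16  1.74] open 0.021
shift [1.1 0.1 2.4] turn 0.2
```

View pics/w4.png

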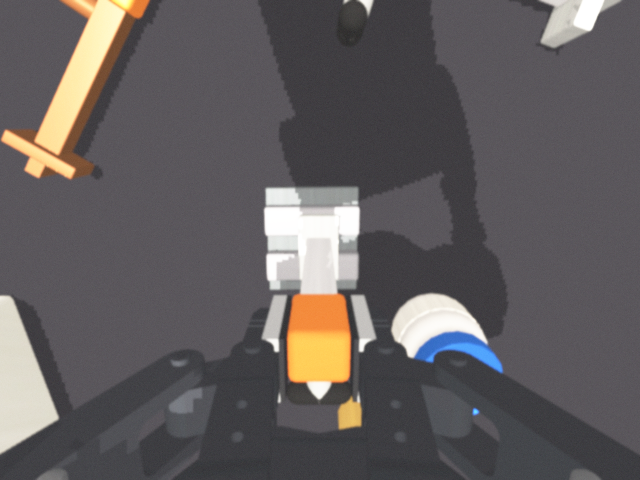

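View pics/s4.png

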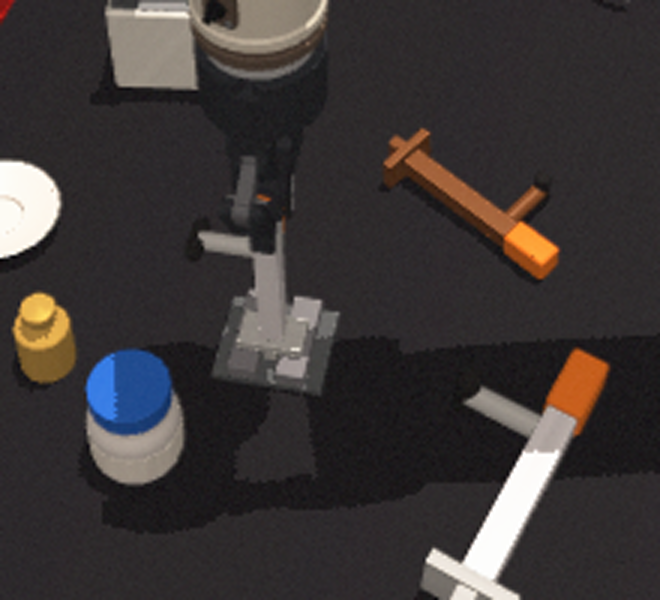

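Emit:
{"name": "drive_tool", "arguments": {
  "rows": [0, 0, 0, -8, 0, 0, 0, 0, -12, 0, 0, 0, 0, -20, 0, 0, 0, 0, -22, -4, 0, 0, 0, -16, -4, 0, 0, 0, 0, 0, 0, 0, 0, 0, 0]
}}

```text
clock: 3.85
position: [0.4683, 0.324, 0.3882]
tcp_rot: [-3.141, -0.003, -2.934]
wrist_force: [-0.1, 0.2, -2.8]
opening: 0.0214
```

```bash
cat >> h.py <<'E'
from cal import C
OFF=0.1654
def cw(x,y,z,hx=.002):
    "TCP target for prop head at console xyz (m)"
    p=(T(*C)@[x-hx,y,z,1])[:3]; delta(p[0],p[1],p[2]+OFF,C[2]+np.pi)
    s=telemetry.sense(); q=np.linalg.inv(T(*C))@np.append(s['position'],1); print('head in console mm',((q[:3]+[hx,0,-OFF])*1000).round(1),'yaw err',round(((s['tcp_rot'][2]-np.pi-C[2]+np.pi)%(2*np.pi))-np.pi,3))
E
python3 - <<'E'
from h import *
cw(-.185,.055,.22)
s=snap('side');crop(s,'s5.png',200,240,420,440,3)
E
```

```text
t 3.85 pos [0.4683 0.324  0.3882] rot [-3.141e+00 -3.000e-03 -2.934e+00] q6 -1.38 F [-0.08  0.16 -2.75] open 0.0214
shift [ 101.  -302.1    3.4] turn 0.4
head in console mm [-86.  357.8 222.8] yaw err 0.007
```

View pics/s5.png

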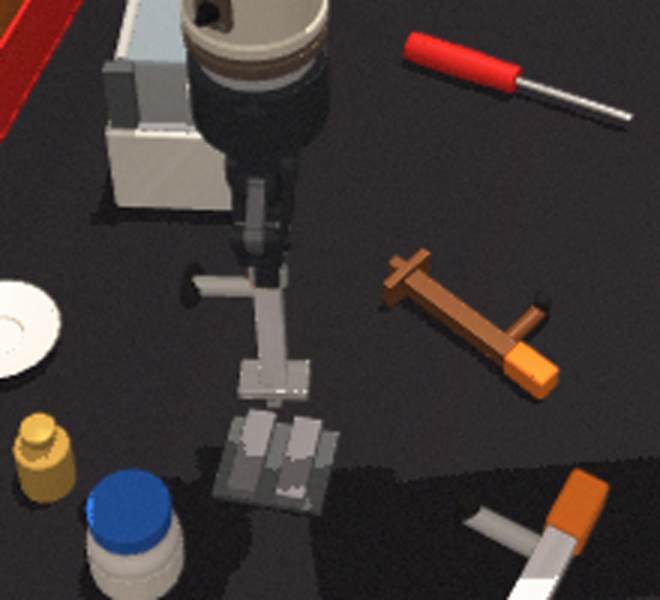

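Emit:
{"name": "drive_tool", "arguments": {
  "rows": [0, 14, -20, 0, 0, 0, 14, -25, 0, 0, 0, 14, -25, 0, 0, 0, 14, -25, 0, 0, 0, 12, -25, 0, 0, 0, 10, -25, 0, 0, 0, 8, -25, 0, 0, 0, 5, -25, 0, 0, 0, 3, -25, 0, 0, 0, 2, -25, 0, 0, 0, 2, -25, 0, 0, 0, 2, -20, 0, 0, 0, 0, 0, 0, 0, 0, 0, 0, 0, 0]
}}

```text
clock: 5.07
position: [0.419, 0.0074, 0.3709]
tcp_rot: [3.137, -0.03, -2.954]
wrist_force: [-0.2, -0.2, -2.2]
opening: 0.0209
```

```bash
python3 - <<'E'
from h import *
cw(-.185,.055,.148)
s=snap('wrist','w6.png')
E
```

```text
t 5.07 pos [0.419  0.0074 0.3709] rot [ 3.137 -0.03  -2.954] q6 -2.03 F [-0.19 -0.18 -2.16] open 0.0209
shift [-14.1  -2.5  57.1] turn -0.8
head in console mm [-197.4   57.4  205.5] yaw err -0.013
```

View pics/w6.png

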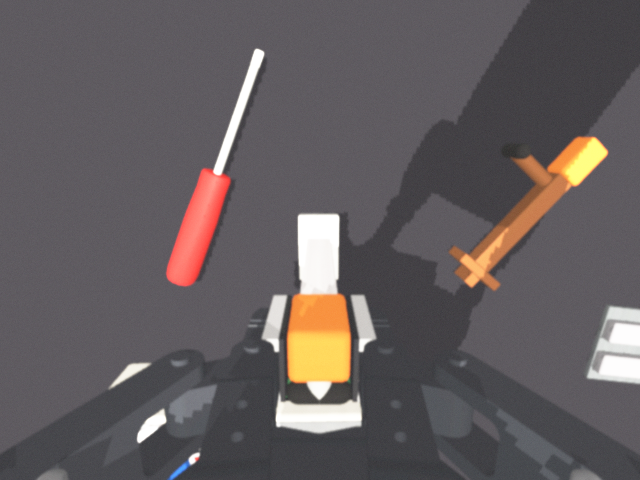

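Emit:
{"name": "drive_tool", "arguments": {
  "rows": [0, 0, 0, 15, -0.5, 0, 0, 0, 15, 0, 0, 0, 0, 12, 0, 0, 0, 0, 8, 0, 0, 0, 0, 4, 0, 0, 0, 0, 0, 0]
}}

```text
clock: 5.62
position: [0.4163, 0.0121, 0.313]
tcp_rot: [3.134, -0.032, -2.941]
wrist_force: [-0.3, 0.4, -2.1]
opening: 0.0217
```

```bash
python3 - <<'E'
from h import *
cw(-.150,.055,.148)
E
```

```text
t 5.62 pos [0.4163 0.0121 0.313 ] rot [ 3.134 -0.032 -2.941] q6 -2.03 F [-0.3   0.43 -2.13] open 0.0217
shift [-49.   -7.5  -2.1] turn -0.0
head in console mm [-199.1   62.6  147.6] yaw err -0.0
```

```bash
cat >> h.py <<'E'
HX=-.002
def cw(x,y,z):
    s=telemetry.sense(); rot=R.from_euler('xyz',s['tcp_rot']); M=np.eye(4);M[:3,:3]=rot.as_matrix();M[:3,3]=s['position']
    Ci=np.linalg.inv(T(*C)); G=Ci@M
    f=lambda p:(G@np.append(p,1))[:3]
    head=f([HX,0,OFF]); toe=f([HX-.046,0,OFF+.028]); foot=f([HX,0,OFF+.133])
    d=(T(*C)@[x,y,z,1])[:3]-(M@[HX,0,OFF,1])[:3]; d=rot.inv().apply(d)*1000
    a=(C[2]+np.pi-s['tcp_rot'][2]+np.pi)%(2*np.pi)-np.pi
    mm=lambda v:(v*1000).round(1)
    print('t',round(s['clock'],2),'head',mm(head),'toe',mm(toe),'spig',mm(foot),'zax(cons)',(-G[:3,2]).round(3),'F_cons',(Ci[:3,:3]@s['wrist_force']).round(2),'tq',s['torque'].round(2),'q6',s['joint_pos'][5].round(2))
    print('shift',d.round(1),'turn',round(-np.degrees(a),2))
E
python3 - <<'E'
from h import *
cw(-.150,.055,.148)
E
```

```text
t 5.62 head [-204.4   63.8  147.6] toe [-159.3   64.   118.1] spig [-208.7   64.8   14.6] zax(cons) [ 0.032 -0.007  0.999] F_cons [-0.21  0.48 -2.13] tq [-0.01  0.05  0.03] q6 -2.03
shift [-54.4  -8.7  -2.2] turn -0.03
```

Emit:
{"name": "drive_tool", "arguments": {
  "rows": [0, -12, -2, 0, 0, 0, -12, -2, 0, 0, 0, -12, -2, 0, 0, 0, -10, -2, 0, 0, 0, 0, 0, 0, 0]
}}

```text
clock: 6.03
position: [0.465, 0.0155, 0.313]
tcp_rot: [3.135, -0.03, -2.94]
wrist_force: [-0.4, -0.9, -3.0]
opening: 0.0211
```

```bash
python3 - <<'E'
from h import *
cw(-.128,.055,.148)
s=snap('side','s7.png');crop(s,'s7.png',200,170,420,340,3)
E
```

```text
t 6.03 head [-155.7   57.3  147.6] toe [-110.5   57.6  118.2] spig [-159.7   58.3   14.7] zax(cons) [ 0.03  -0.007  1.   ] F_cons [-0.59 -0.78 -3.  ] tq [-0.01  0.    0.02] q6 -2.0
shift [-27.6  -2.4  -1.3] turn 0.08
```

View pics/s7.png

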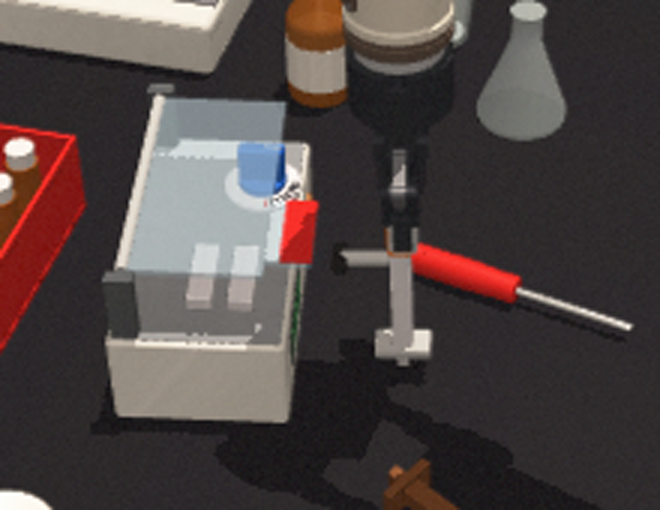

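Emit:
{"name": "drive_tool", "arguments": {
  "rows": [0, -10, -1, 0, 0, 0, -10, -1, 0, 0, 0, -6, 0, 0, 0, 0, 0, 0, 0, 0, 0, 0, 0, -6, 0, 0, 0, 0, 0, 0]
}}

```text
clock: 6.58
position: [0.489, 0.02, 0.3194]
tcp_rot: [3.134, -0.034, -2.938]
wrist_force: [-0.0, -0.1, -2.2]
opening: 0.0211
```

```bash
python3 - <<'E'
from h import *
cw(-.128,.055,.155)
s=snap('side','s8.png');crop(s,'s8.png',200,170,420,340,3)
E
```

```text
t 6.58 head [-131.9   57.1  154. ] toe [-86.9  57.5 124.5] spig [-136.4   58.1   21.1] zax(cons) [ 0.034 -0.008  0.999] F_cons [-0.06 -0.07 -2.16] tq [ 0.05 -0.04 -0.06] q6 -1.98
shift [-3.9 -2.1 -1.1] turn 0.16
```

View pics/s8.png

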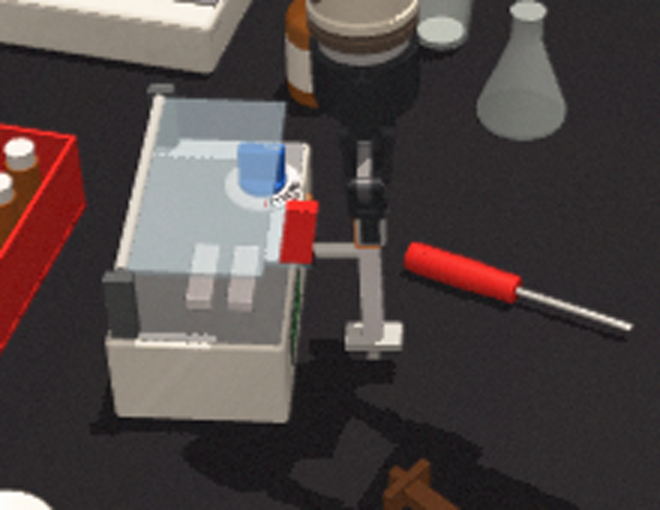

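Emit:
{"name": "drive_tool", "arguments": {
  "rows": [0, -6, -1, 0, 0, 0, -6, -1, 0, 0, 0, 0, 0, -6, 0, 0, 0, 0, -8, 0, 0, 0, 0, -10, 0, 0, 0, 0, -10, 0, 0, 0, 0, 0, 0]
}}

```text
clock: 7.22
position: [0.5023, 0.0205, 0.3554]
tcp_rot: [3.133, -0.037, -2.938]
wrist_force: [0.3, -0.2, -3.4]
opening: 0.0211
```

```bash
python3 - <<'E'
from h import *
cw(-.1144,.055,.208)
s=snap('side','s9.png');crop(s,'s9.png',200,170,420,340,3)
E
```

```text
t 7.22 head [-119.2   55.1  190. ] toe [-74.3  55.5 160.3] spig [-124.1   56.3   57.1] zax(cons) [ 0.037 -0.009  0.999] F_cons [ 0.27 -0.25 -3.43] tq [-0.   -0.08 -0.05] q6 -1.97
shift [ -4.1   0.  -18.2] turn 0.15
```

View pics/s9.png

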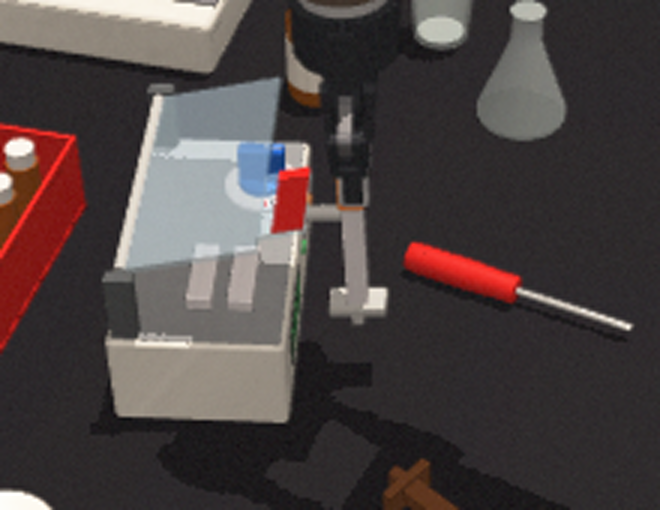

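Emit:
{"name": "drive_tool", "arguments": {
  "rows": [0, -2, 0, -10, 0, 0, -3, 0, -10, 0, 0, -4, 0, -10, 0, 0, -5, 0, -10, 0, 0, -6, 0, -9, 0, 0, -6, 0, -9, 0, 0, -7, 0, -8, 0, 0, -7, 0, -8, 0, 0, 0, 0, 0, 0]
}}

```text
clock: 8.02
position: [0.5473, 0.0294, 0.4362]
tcp_rot: [3.133, -0.036, -2.938]
wrist_force: [0.0, -0.4, -2.4]
opening: 0.0212
```

```bash
python3 - <<'E'
from h import *
cw(-.059,.055,.274)
s=snap('side','s10.png');crop(s,'s10.png',200,150,420,340,3)
E
```

```text
t 8.02 head [-73.2  54.9 270.8] toe [-28.3  55.3 241.2] spig [-78.1  56.1 137.9] zax(cons) [ 0.036 -0.009  0.999] F_cons [-0.05 -0.39 -2.37] tq [-0.02  0.03  0.04] q6 -1.94
shift [-14.1   0.1  -3.7] turn 0.14
```

View pics/s10.png

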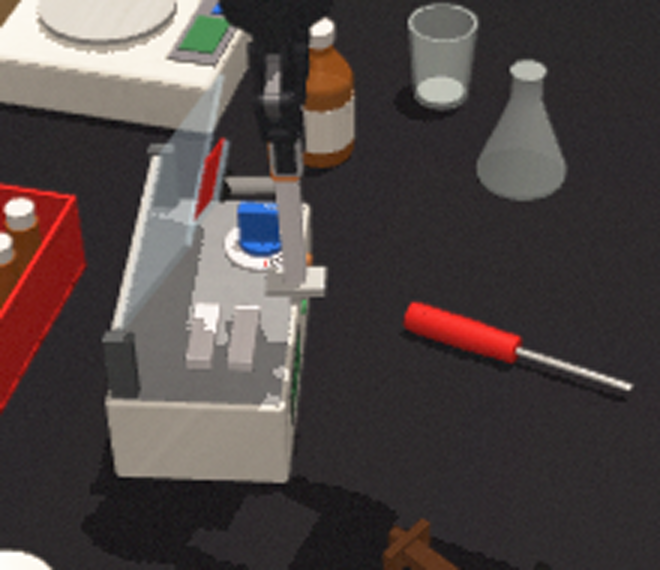

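Emit:
{"name": "drive_tool", "arguments": {
  "rows": [0, -8, 0, -2, 0, 0, -8, 0, -3, 0, 0, -9, 0, -4, 0, 0, -9, 0, -3, 0, 0, -8, 0, -2, 0, 0, -5, 0, -2, 0, 0, 0, 0, 0, 0]
}}

```text
clock: 8.65
position: [0.5948, 0.0394, 0.4488]
tcp_rot: [3.131, -0.044, -2.938]
wrist_force: [-1.2, -0.9, -2.9]
opening: 0.0211
```

```bash
python3 - <<'E'
from h import *
cw(-.0185,.055,.275)
s=snap('side','s11.png');crop(s,'s11.png',200,130,420,320,3)
s=snap('wrist','w11.png')
E
```

```text
t 8.65 head [-26.   55.5 283.5] toe [ 18.8  55.9 253.5] spig [-31.8  56.9 150.6] zax(cons) [ 0.044 -0.01   0.999] F_cons [-1.34 -0.68 -2.91] tq [-0.03  0.08 -0.01] q6 -1.91
shift [-7.8 -0.6  8.2] turn 0.14
```

View pics/s11.png

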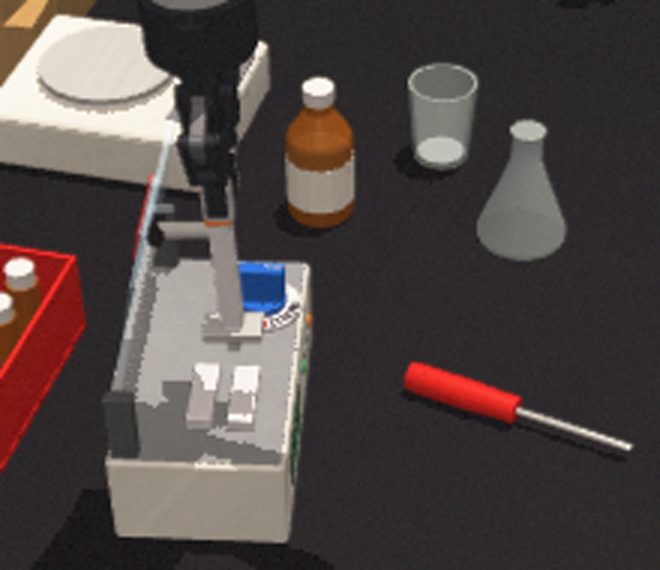

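View pics/w11.png

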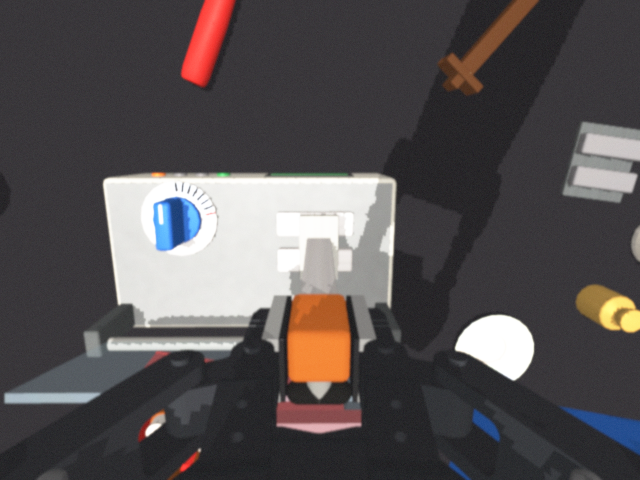

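```bash
cat >> h.py <<'E'
def propM():
    s=telemetry.sense(); M=np.eye(4);M[:3,:3]=R.from_euler('xyz',s['tcp_rot']).as_matrix();M[:3,3]=s['position']
    F=np.eye(4);F[:3,:3]=np.diag([-1,1,-1.]);F[:3,3]=[HX,0,OFF]; return M@F
E
python3 - <<'E'
from h import *
s=load('side');w=load('wrist')
over(s,[(cons(-.0075),T(*C)),(prop(),propM())],'o11s.png',220,170,330,320,5)
over(w,[(cons(-.0075),T(*C)),(prop(),propM())],'o11w.png',90,160,410,440,2)
E
```

```text
(no output)
```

View pics/o11s.png

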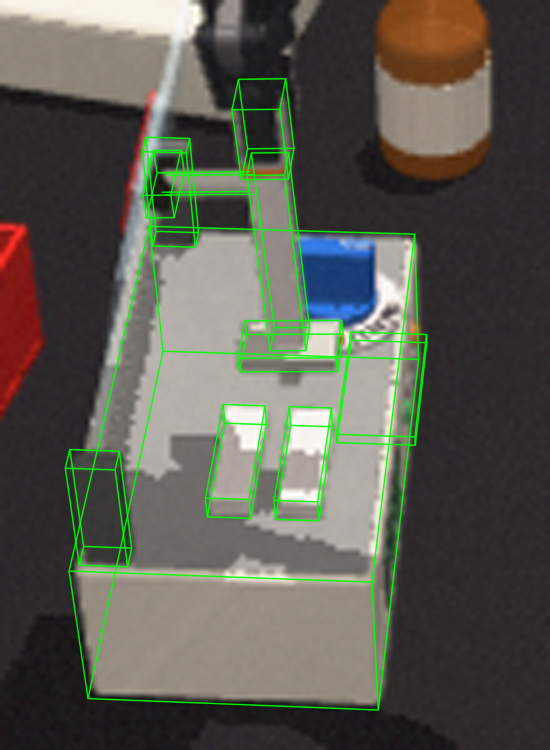

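View pics/o11w.png

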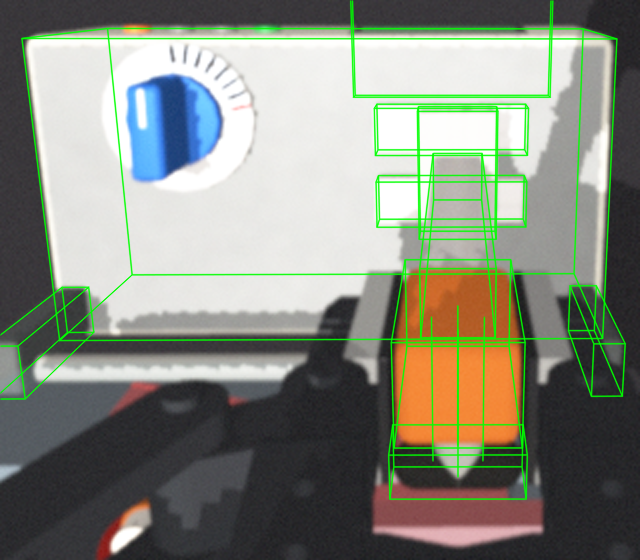

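Emit:
{"name": "drive_tool", "arguments": {
  "rows": [0, -7, 0, 0, 0, 0, -6, 0, 6, 0, 0, -1, 0, 10, 0, 0, 0, 0, 10, 0, 0, 0, 0, 8, 0, 0, 0, 0, 4, 0, 0, 0, 0, 0, 0]
}}

```text
clock: 9.33
position: [0.6057, 0.0424, 0.4035]
tcp_rot: [3.13, -0.049, -2.939]
wrist_force: [-1.2, -0.6, -2.4]
opening: 0.0213
```

```bash
python3 - <<'E'
from h import *
cw(-.0135,.055,.240)
s=snap('side');crop(s,'s12.png',220,130,330,320,4)
E
```

```text
t 9.33 head [-15.6  56.4 238.2] toe [ 29.   56.9 207.9] spig [-22.2  58.  105.4] zax(cons) [ 0.049 -0.012  0.999] F_cons [-1.28 -0.37 -2.36] tq [-0.06  0.06 -0.04] q6 -1.9
shift [-2.  -1.4 -1.9] turn 0.13
```

View pics/s12.png

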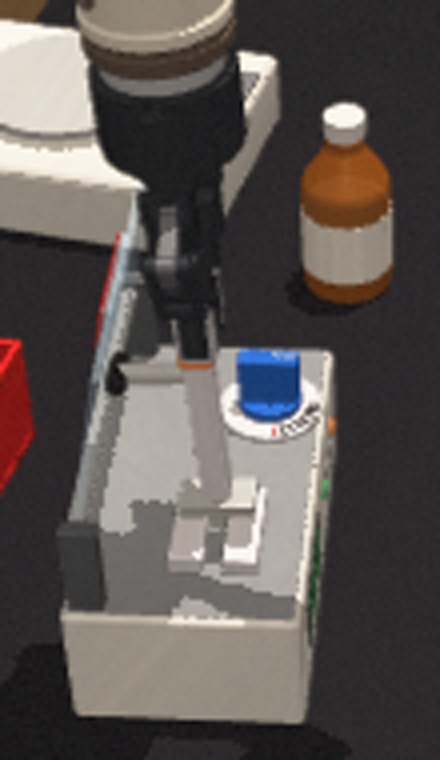

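Emit:
{"name": "drive_tool", "arguments": {
  "rows": [0, -3.5, 0, 0, 0, 0, 0, 0, 2, 0, 0, 0, 0, 0, 0]
}}

```text
clock: 9.63
position: [0.6093, 0.0431, 0.402]
tcp_rot: [3.13, -0.049, -2.939]
wrist_force: [-0.6, -1.0, -2.3]
opening: 0.0208
```

```bash
python3 - <<'E'
from h import *
cw(-.0135,.055,.240)
E
```

```text
t 9.63 head [-11.8  56.4 236.7] toe [ 32.8  56.8 206.5] spig [-18.2  57.9 103.9] zax(cons) [ 0.049 -0.012  0.999] F_cons [-0.78 -0.81 -2.29] tq [ 0.01  0.09 -0.03] q6 -1.9
shift [ 1.9 -1.3 -3.2] turn 0.12
```

Now lower gently while watching the force.

Emit:
{"name": "drive_tool", "arguments": {
  "rows": [0, 0, 0, 2, 0, 0, 0, 0, 2, 0, 0, 0, 0, 1.5, 0, 0, 0, 0, 1.5, 0, 0, 0, 0, 0, 0]
}}

```text
clock: 10.05
position: [0.6093, 0.0431, 0.3959]
tcp_rot: [3.131, -0.046, -2.939]
wrist_force: [-0.2, -0.0, -2.4]
opening: 0.0211
```

```bash
python3 - <<'E'
from h import *
cw(-.0135,.055,.240)
s=snap('side');crop(s,'s13.png',240,200,310,300,6)
E
```

```text
t 10.05 head [-11.3  56.2 230.6] toe [ 33.3  56.6 200.5] spig [-17.4  57.6  97.7] zax(cons) [ 0.046 -0.011  0.999] F_cons [-0.21  0.03 -2.42] tq [-0.01  0.07  0.01] q6 -1.9
shift [ 2.6 -1.1 -9.3] turn 0.12
```

View pics/s13.png

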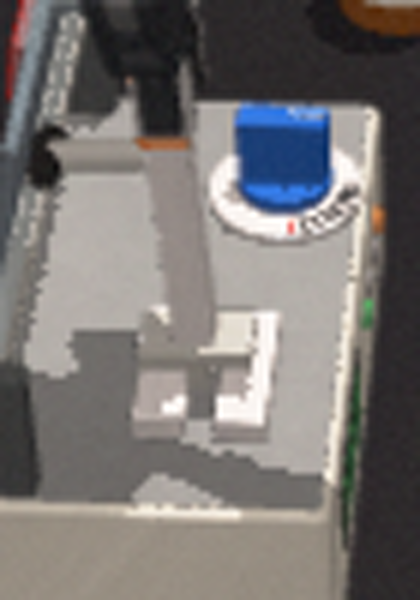

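Emit:
{"name": "drive_tool", "arguments": {
  "rows": [0, 0.8, 0, 1.5, 0, 0, 0, 0, 1.5, 0, 0, 0, 0, 0, 0]
}}

```text
clock: 10.35
position: [0.6088, 0.043, 0.3949]
tcp_rot: [3.131, -0.043, -2.939]
wrist_force: [-1.3, 0.7, 1.0]
opening: 0.0211
```

```bash
python3 - <<'E'
from h import *
cw(-.0135,.055,.220)
E
```

```text
t 10.35 head [-11.4  56.1 229.6] toe [ 33.4  56.5 199.7] spig [-17.1  57.4  96.7] zax(cons) [ 0.043 -0.01   0.999] F_cons [-1.14  0.94  0.99] tq [ 0.07  0.31 -0.05] q6 -1.9
shift [ 1.7 -1.2  9.7] turn 0.12
```

Emit:
{"name": "drive_tool", "arguments": {
  "rows": [0, 1.2, 0, 0.5, 0, 0, 0, 0, 0.5, 0, 0, 0, 0, 0, 0]
}}

```text
clock: 10.6
position: [0.6077, 0.0428, 0.3952]
tcp_rot: [3.132, -0.04, -2.939]
wrist_force: [-0.2, 0.4, -0.2]
opening: 0.0213
```

```bash
python3 - <<'E'
from h import *
cw(-.0135,.055,.220)
E
```

```text
t 10.6 head [-12.1  56.1 229.8] toe [ 32.8  56.5 200. ] spig [-17.4  57.4  97. ] zax(cons) [ 0.04  -0.01   0.999] F_cons [-0.08  0.39 -0.23] tq [0.09 0.07 0.  ] q6 -1.9
shift [ 1.1 -1.2  9.9] turn 0.12
```

Emit:
{"name": "drive_tool", "arguments": {
  "rows": [0, 1.5, 0, 0.8, 0, 0, 0, 0, 0.8, 0, 0, 0, 0, 0, 0]
}}

```text
clock: 10.85
position: [0.606, 0.0425, 0.3931]
tcp_rot: [3.132, -0.04, -2.939]
wrist_force: [-0.4, 0.2, -3.0]
opening: 0.021
```

```bash
python3 - <<'E'
from h import *
cw(-.0135,.055,.220)
s=snap('side');crop(s,'s14.png',240,200,310,300,6)
s=snap('wrist');crop(s,'w14.png',200,180,400,420,3)
E
```

```text
t 10.85 head [-13.8  56.1 227.8] toe [ 31.1  56.5 197.9] spig [-19.1  57.4  94.9] zax(cons) [ 0.04  -0.01   0.999] F_cons [-0.38  0.33 -2.98] tq [-0.02  0.1  -0.03] q6 -1.9
shift [-0.6 -1.2  7.7] turn 0.12
```

View pics/s14.png

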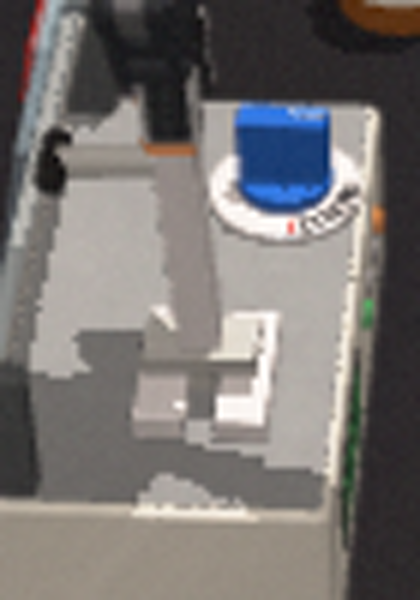

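View pics/w14.png

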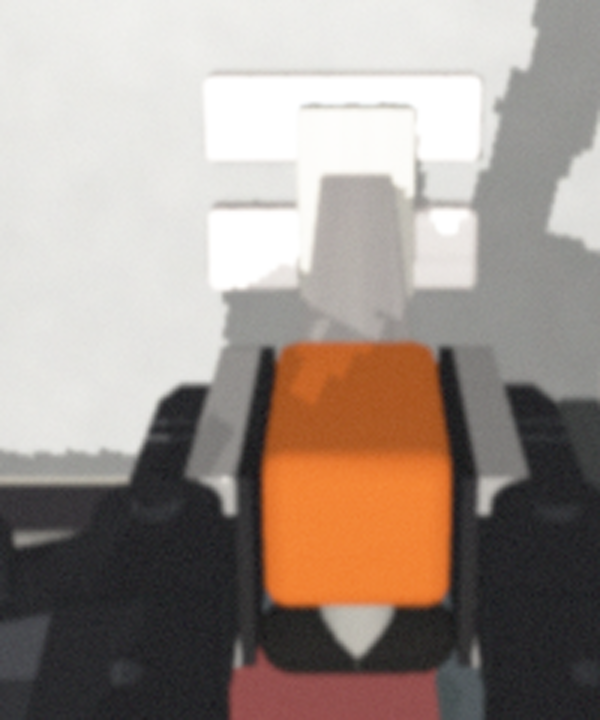

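Emit:
{"name": "drive_tool", "arguments": {
  "rows": [0, 0, 0, 1.5, 0, 0, 0, 0, 1.5, 0, 0, 0, 0, 1.5, 0, 0, 0, 0, 0, 0]
}}

```text
clock: 11.28
position: [0.6054, 0.0424, 0.3865]
tcp_rot: [3.131, -0.043, -2.939]
wrist_force: [-0.7, 0.5, -2.7]
opening: 0.0208
```

```bash
python3 - <<'E'
from h import *
cw(-.0185,.055,.220)
E
```

```text
t 11.28 head [-14.9  56.2 221.2] toe [ 29.8  56.6 191.2] spig [-20.7  57.6  88.3] zax(cons) [ 0.043 -0.01   0.999] F_cons [-0.57  0.67 -2.65] tq [-0.01 -0.02 -0.03] q6 -1.9
shift [ 3.5 -1.2  1.4] turn 0.12
```

Emit:
{"name": "drive_tool", "arguments": {
  "rows": [0, 0, 0, 1.2, 0, 0, 0, 0, 1, 0, 0, 0, 0, 0, 0]
}}

```text
clock: 11.53
position: [0.6055, 0.0424, 0.3859]
tcp_rot: [3.132, -0.042, -2.939]
wrist_force: [-2.0, 0.3, 0.6]
opening: 0.0212
```

```bash
python3 - <<'E'
from h import *
cw(-.0185,.055,.220)
s=snap('side');crop(s,'s15.png',220,130,330,300,4)
s=snap('wrist');crop(s,'w15.png',200,180,400,420,3)
E
```

```text
t 11.53 head [-14.6  56.2 220.5] toe [ 30.2  56.5 190.6] spig [-20.1  57.5  87.7] zax(cons) [ 0.042 -0.01   0.999] F_cons [-1.94  0.7   0.59] tq [ 0.05  0.42 -0.05] q6 -1.9
shift [ 3.9 -1.2  0.7] turn 0.12
```

View pics/s15.png

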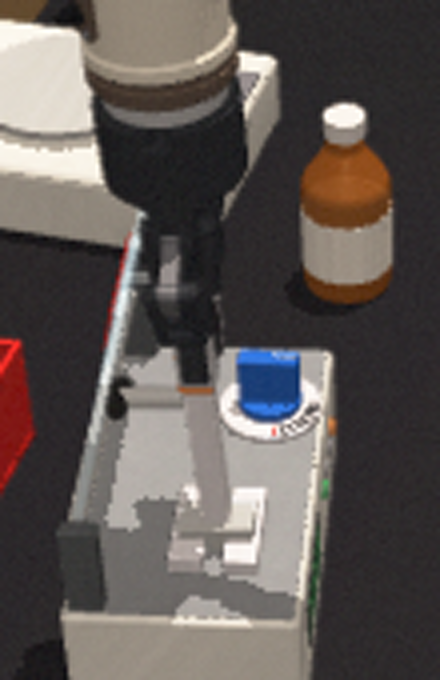

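View pics/w15.png

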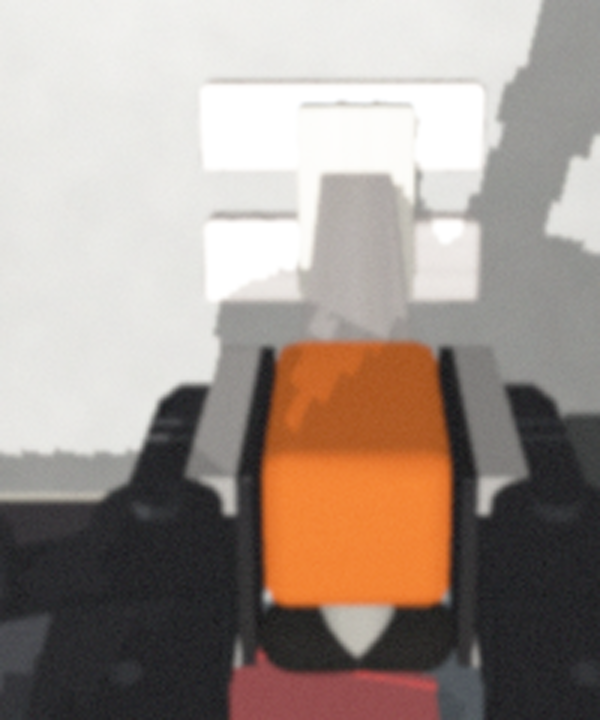

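Emit:
{"name": "drive_tool", "arguments": {
  "rows": [0, 1.5, 0, 0.4, 0, 0, 1.5, 0, 0.4, 0, 0, 0, 0, 0, 0]
}}

```text
clock: 11.88
position: [0.6031, 0.042, 0.3861]
tcp_rot: [3.132, -0.036, -2.939]
wrist_force: [0.3, 0.6, -1.1]
opening: 0.0214
```

```bash
python3 - <<'E'
from h import *
cw(-.0185,.055,.220)
E
```

```text
t 11.88 head [-16.1  56.2 220.7] toe [ 28.9  56.5 191.1] spig [-20.9  57.4  87.8] zax(cons) [ 0.036 -0.009  0.999] F_cons [ 0.46  0.51 -1.1 ] tq [ 0.14 -0.06  0.03] q6 -1.9
shift [ 2.4 -1.2  0.8] turn 0.12
```

Emit:
{"name": "drive_tool", "arguments": {
  "rows": [0, 1.5, 0, 0.6, 0, 0, 0.8, 0, 0.6, 0, 0, 0, 0, 0, 0]
}}

```text
clock: 12.13
position: [0.6013, 0.0417, 0.3858]
tcp_rot: [3.132, -0.031, -2.939]
wrist_force: [-0.2, 0.5, -0.0]
opening: 0.0212
```

```bash
python3 - <<'E'
from h import *
cw(-.0185,.055,.220)
E
```

```text
t 12.13 head [-17.   56.2 220.4] toe [ 28.1  56.5 191. ] spig [-21.2  57.4  87.5] zax(cons) [ 0.031 -0.009  0.999] F_cons [-0.13  0.52 -0.05] tq [ 0.25 -0.3  -0.03] q6 -1.9
shift [ 1.4 -1.2  0.5] turn 0.12
```

Emit:
{"name": "drive_tool", "arguments": {
  "rows": [0.45, 0, 0, 0, 0, 0.45, 0, 0, 0, 0, 0.45, 0, 0, 0, 0, 0.45, 0, 0, 0, 0, 0.45, 0, 0, 0, 0]
}}

```text
clock: 12.55
position: [0.6005, 0.0412, 0.3847]
tcp_rot: [3.133, -0.036, -2.939]
wrist_force: [0.3, -0.5, -0.2]
opening: 0.0384
```

```bash
python3 - <<'E'
from h import *
cw(-.0185,.055,.220)
s=snap('side');crop(s,'s16.png',220,130,330,300,4)
s=snap('wrist');crop(s,'w16.png',160,180,460,420,2)
E
```

```text
t 12.55 head [-18.7  55.7 219.3] toe [ 26.2  56.1 189.7] spig [-23.6  56.9  86.4] zax(cons) [ 0.036 -0.009  0.999] F_cons [ 0.24 -0.51 -0.15] tq [ 0.    0.04 -0.01] q6 -1.9
shift [-0.2 -0.7 -0.7] turn 0.11
```

View pics/s16.png

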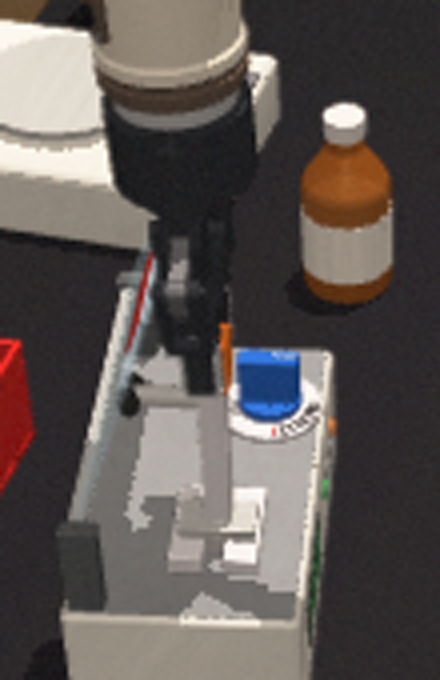

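View pics/w16.png

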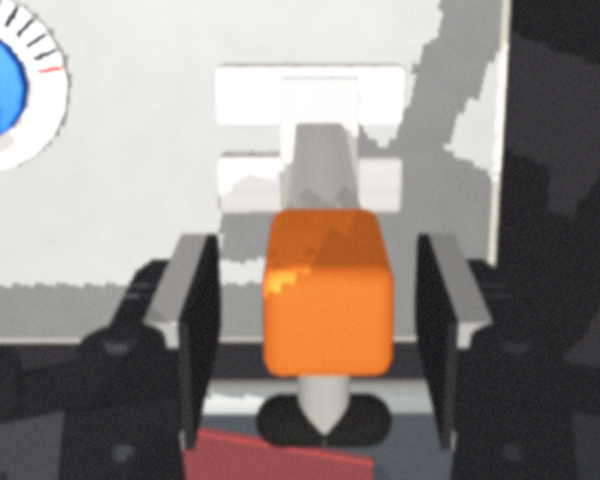

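```bash
python3 - <<'E'
from h import *
s=snap('side');w=snap('wrist')
M=T(*C)@T(-.0185,.056,0,.22)
over(s,[(prop(),M)],'s17.png',220,130,330,300,4)
over(w,[(prop(),M)],'w17.png',160,180,460,470,2)
E
```

```text
(no output)
```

View pics/s17.png

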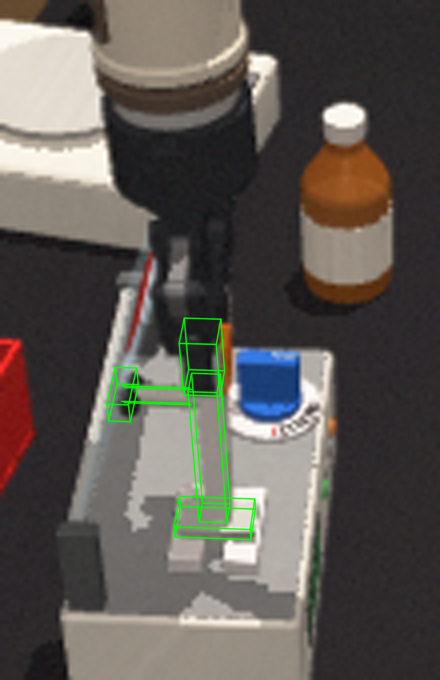

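View pics/w17.png

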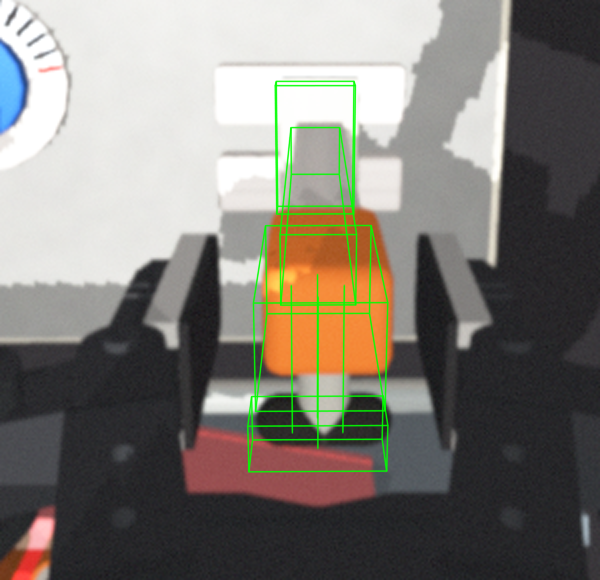

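```bash
python3 - <<'E'
from h import *
s=load('side');w=load('wrist')
def M(rx,tilt,y=.0555):
    A=np.eye(4);A[:3,:3]=R.from_euler('y',-tilt).as_matrix();A[:3,3]=[rx,y,.097]
    B=np.eye(4);B[2,3]=.123
    return T(*C)@A@B
for i,(rx,t) in enumerate([(-.0195,.04),(-.0195,.07)]):
    print((np.linalg.inv(T(*C))@M(rx,t))[:3,3])
    over(s,[(prop(),M(rx,t)),(cons(-.0085),T(*C))],'a%d.png'%i,240,170,300,290,6)
    over(w,[(prop(),M(rx,t)),(cons(-.0085),T(*C))],'b%d.png'%i,240,200,380,440,3)
a=np.hstack([cv2.imread('pics/a%d.png'%i) for i in range(2)]);b=np.hstack([cv2.imread('pics/b%d.png'%i)[:600,:400] for i in range(2)])
cv2.imwrite('pics/a.png',a[:600]);cv2.imwrite('pics/b.png',b)
E
```

```text
[-0.02441869  0.0555      0.21990161]
[-0.02810297  0.0555      0.21969877]
```

View pics/a.png

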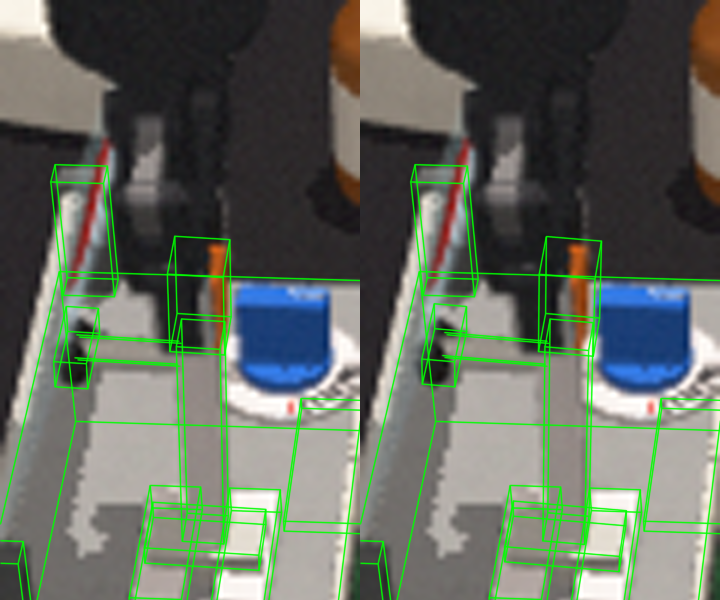

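View pics/b.png

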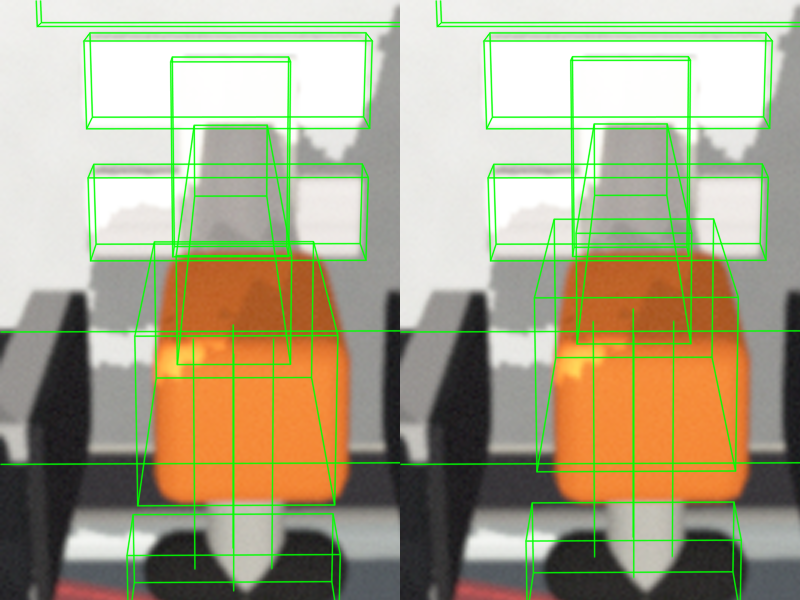

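Emit:
{"name": "drive_tool", "arguments": {
  "rows": [0.7, 0, 0, 0, 0, 0.7, 0, 0, 0, 0, 0.7, 0, 0, 0, 0, 0.7, 0, 0, -5, 0, 0.7, 1, 0, -10, 0, 0.7, 1, 0, -15, 0, 0.7, 2, 0, -15, 0, 0.7, 5, 0, -10, 0, 0.7, 5, 0, 0, 0, 0.7, 0, 0, 0, 0]
}}

```text
clock: 13.58
position: [0.588, 0.0382, 0.4461]
tcp_rot: [3.133, -0.035, -2.939]
wrist_force: [-0.2, -0.2, -1.0]
opening: 0.0594
```

```bash
python3 - <<'E'
from h import *
cw(-.0185,.055,.220)
s=snap('side');crop(s,'s18.png',230,130,320,290,5)
s=snap('wrist');crop(s,'w18.png',160,140,460,440,2)
s=snap('top');crop(s,'t18.png',270,140,400,240,5)
E
```

```text
t 13.58 head [-31.4  55.2 280.7] toe [ 13.6  55.5 251.2] spig [-36.   56.3 147.8] zax(cons) [ 0.035 -0.008  0.999] F_cons [-0.27 -0.1  -0.99] tq [ 0.05 -0.01 -0.02] q6 -1.91
shift [-15.   -0.7  60.3] turn 0.13
```

View pics/s18.png

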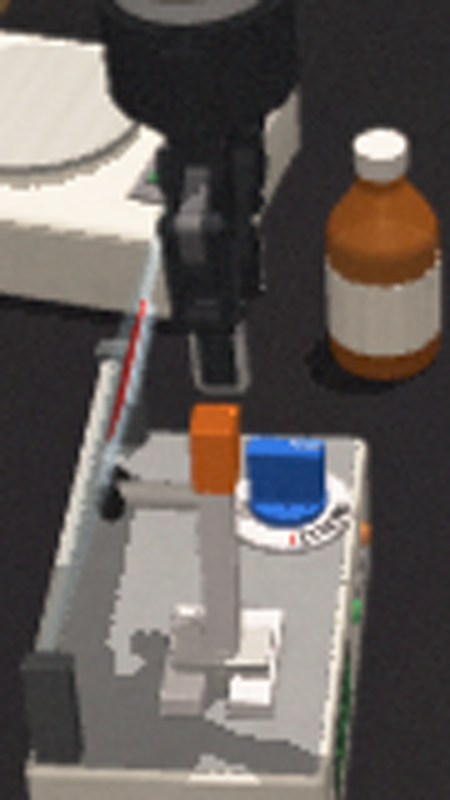

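View pics/w18.png

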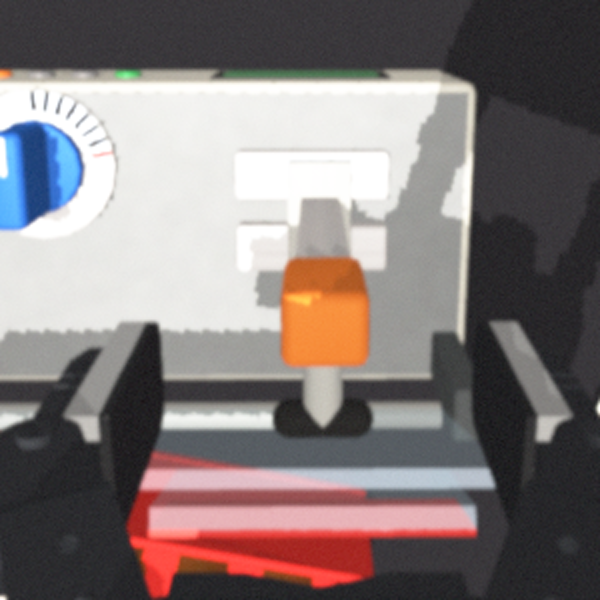

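View pics/t18.png

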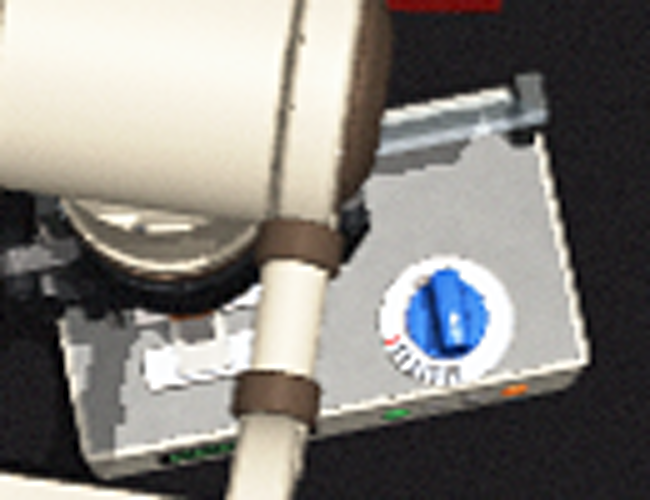

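```bash
cat > ov.py <<'E'
from h import *
s=load('side');w=load('wrist')
def M(rx,tilt,roll,y=.0555,z=.097):
    A=np.eye(4);A[:3,:3]=R.from_euler('xy',[-roll,-tilt]).as_matrix();A[:3,3]=[rx,y,z]
    B=np.eye(4);B[2,3]=.123
    return T(*C)@A@B
def run(c,n):
  a=[];b=[]
  for i,p in enumerate(c):
    print((np.linalg.inv(T(*C))@M(*p))[:3,3].round(4))
    over(s,[(prop(),M(*p))],'_a.png',250,205,290,275,9); a.append(cv2.imread('pics/_a.png'))
    over(w,[(prop(),M(*p))],'_b.png',280,210,360,370,4); b.append(cv2.imread('pics/_b.png')[:600])
  cv2.imwrite('pics/%sa.png'%n,np.hstack(a)[:600]);cv2.imwrite('pics/%sb.png'%n,np.hstack(b))
E
python3 -c "
from ov import *
run([(-.0185,0,0),(-.0195,.03,.03)],'f1')"
```

```text
[-0.0185  0.0555  0.22  ]
[-0.0232  0.0592  0.2199]
```

View pics/f1a.png

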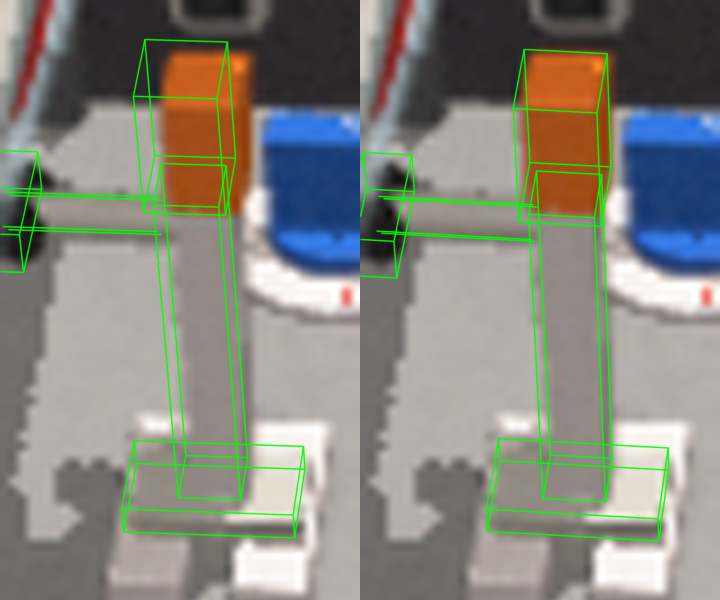

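View pics/f1b.png

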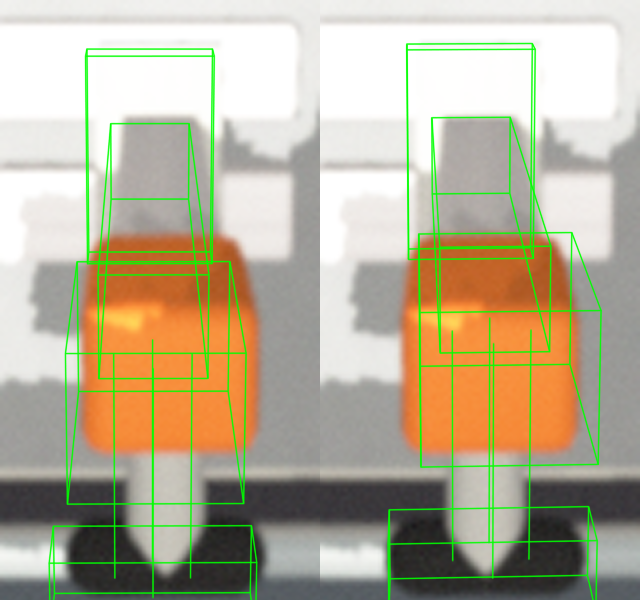

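```bash
python3 - <<'E'
from h import *
w=load('wrist');s=load('side');Ci=np.linalg.inv(T(*C))
g=lambda i,u,v:(Ci@np.append(pt(i,u,v),1))[:3]*1000
for u,v in [(310,300),(322,300),(335,300),(322,290),(322,315)]: print('w head top',g(w,u,v).round(1))
for u,v in [(285,160),(295,225),(300,240)]: print('w con',g(w,u,v).round(1))
for i,n in((s,'s'),(w,'w')):
    H=cv2.cvtColor(i['color'],cv2.COLOR_RGB2HSV); m=cv2.inRange(H,(5,150,100),(20,255,255))
    nn,l,st,ce=cv2.connectedComponentsWithStats(m)
    for k in range(1,nn):
        if st[k,4]>80:
            vv,uu=np.where(l==k);P=np.array([g2 for u,v in zip(uu,vv) for g2 in [(Ci@np.append(pt(i,u,v,0),1))[:3]*1000]])
            if abs(np.median(P[:,1])-55)<30: print(n,st[k],np.percentile(P,[3,25,50,75,97],axis=0).round(1).tolist(), 'top',P[P[:,2]>232].mean(0).round(1) if (P[:,2]>232).any() else '', )
for u,v in [(265,262),(283,262),(270,235),(273,255)]: print('s',u,v,g(s,u,v).round(1))
E
```

```text
w head top [-27.5  51.4 238.3]
w head top [-27.4  57.2 238. ]
w head top [-27.5  63.6 238.2]
w head top [-32.4  57.2 237.6]
w head top [-19.7  57.3 238.3]
w con [-87.9  22.8  -0.5]
w con [-37.7  37.3  96.6]
w con [-22.2  40.8  84.7]
s 265 262 [ -1.2  69.9 103.6]
s 283 262 [-42.1  65.4 101.3]
s 270 235 [-16.8  64.  180.6]
s 273 255 [-20.3  65.9 122.6]
```

```bash
cat > meas.py <<'E'
from h import *
def meas(w=None):
    w=w or load('wrist');Ci=np.linalg.inv(T(*C))
    H=cv2.cvtColor(w['color'],cv2.COLOR_RGB2HSV); m=cv2.inRange(H,(5,140,80),(22,255,255))
    vv,uu=np.where(m>0);P=np.array([(Ci@np.append(pt(w,u,v,0),1))[:3]*1000 for u,v in zip(uu,vv)])
    P=P[(abs(P[:,0]+20)<25)&(abs(P[:,1]-56)<25)&(P[:,2]>195)]
    Q=P[P[:,2]>235.5]
    A=np.c_[Q[:,:2]-Q[:,:2].mean(0),np.ones(len(Q))];c=np.linalg.lstsq(A,Q[:,2],rcond=None)[0]
    print('n',len(Q),'min',np.percentile(Q,1,0).round(1),'max',np.percentile(Q,99,0).round(1),'slopes x,y',c.round(3))
    F=P[P[:,2]<232]
    if len(F)>30:
        A=np.c_[F[:,1:]-F[:,1:].mean(0),np.ones(len(F))];c=np.linalg.lstsq(A,F[:,0],rcond=None)[0]
        print('rear face n',len(F),'dx/dy,dx/dz,x0',c.round(3),'z mean',F[:,2].mean().round(1))
if __name__=='__main__': meas()
E
python3 meas.py; python3 - <<'E'
from h import *
# side: +y face of post: x edges along z
s=load('side');Ci=np.linalg.inv(T(*C))
for v in range(228,258,4):
    r=[]
    for u in range(262,285):
        p=(Ci@np.append(pt(s,u,v,0),1))[:3]*1000
        if 58<p[1]<72 and p[2]>106: r.append((u,p))
    if r: print(v,r[0][0],r[-1][0],r[0][1].round(1),r[-1][1].round(1))
E
```

```text
n 1583 min [-40.9  46.9 235.9] max [-15.6  67.6 345.9] slopes x,y [-5.95000e-01 -2.38000e-01  2.39206e+02]
rear face n 505 dx/dy,dx/dz,x0 [-1.1000e-02 -2.2000e-02 -3.3929e+01] z mean 220.4
228 262 276 [  0.5  59.  195.9] [-31.9  67.4 204.1]
232 269 276 [-14.8  62.  187.5] [-30.5  62.5 188.6]
236 270 276 [-17.1  66.4 179.7] [-29.9  62.9 177.3]
240 270 276 [-16.2  65.6 167.3] [-30.4  70.2 171.8]
244 270 277 [-15.3  64.9 154.8] [-30.5  60.9 151.9]
248 270 277 [-15.   67.2 144.9] [-29.7  60.  139.1]
252 270 277 [-13.4  62.6 128.5] [-29.4  62.3 128.9]
256 271 277 [-15.6  66.1 119.5] [-29.4  66.4 120.4]
```

```bash
python3 - <<'E'
from h import *
w=load('wrist');Ci=np.linalg.inv(T(*C))
over(w,[(cons(-.008),T(*C))],'w19.png',160,140,460,440,2)
g=lambda i,u,v:(Ci@np.append(pt(i,u,v,0),1))[:3]*1000
for u in (300,330,375):
    col=[g(w,u,v) for v in range(160,345)]
    c=[p for p in col if 80<p[2]<90]
    print(u,c[0].round(1),c[-1].round(1))
    b=[p for p in col if 94<p[2]<100 and -60<p[0]<20]; print('  bars',[round(p[0],1) for p in b])
E
```

```text
300 [-72.7  41.2  81.9] [60.9 40.  84.7]
  bars [np.float64(-45.4), np.float64(-44.5), np.float64(-43.7), np.float64(-42.8), np.float64(-41.8), np.float64(-41.1), np.float64(-40.2), np.float64(-39.3), np.float64(-38.6), np.float64(-37.9), np.float64(-36.9), np.float64(-36.0), np.float64(-35.1), np.float64(-34.2), np.float64(-33.5), np.float64(-32.7), np.float64(-31.7), np.float64(-30.9), np.float64(-30.3), np.float64(-29.1), np.float64(-28.6), np.float64(-27.6), np.float64(-27.0), np.float64(-14.3), np.float64(-13.6), np.float64(-13.0), np.float64(-11.8), np.float64(-11.4), np.float64(-10.0), np.float64(-9.3), np.float64(-8.0), np.float64(-7.5), np.float64(-6.7), np.float64(-5.8), np.float64(-4.9), np.float64(-3.6), np.float64(-3.4), np.float64(-2.3), np.float64(-1.4), np.float64(-0.6), np.float64(0.2), np.float64(1.3), np.float64(2.3), np.float64(3.2), np.float64(3.9), np.float64(5.5)]
330 [-72.6  66.7  80.6] [-46.   66.7  85.4]
  bars [np.float64(-45.0), np.float64(-44.5), np.float64(-43.6), np.float64(-42.9)]
375 [-72.7 104.9  80.9] [ 61.7 109.3  83.5]
  bars []
```

View pics/w19.png

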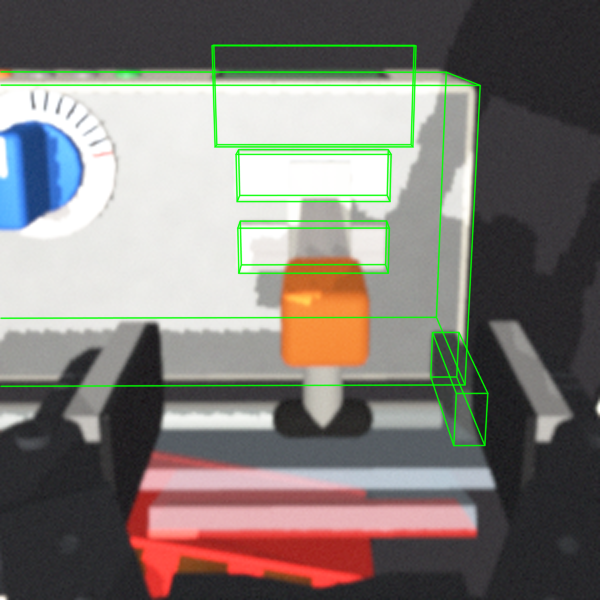

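```bash
cat >> h.py <<'E'
def kn(x,y,z,yaw=0.):
    "grasp point (tool z +155mm) target in console m; yaw rel console"
    s=telemetry.sense(); rot=R.from_euler('xyz',s['tcp_rot']); M=np.eye(4);M[:3,:3]=rot.as_matrix();M[:3,3]=s['position']
    gp=(M@[0,0,.155,1])[:3]; d=rot.inv().apply((T(*C)@[x,y,z,1])[:3]-gp)*1000
    a=(C[2]+np.pi+yaw-s['tcp_rot'][2]+np.pi)%(2*np.pi)-np.pi
    print('t',round(s['clock'],2),'grasp cons',((np.linalg.inv(T(*C))@np.append(gp,1))[:3]*1000).round(1),'F',s['wrist_force'].round(1),'tq',s['torque'].round(2),'rot',s['tcp_rot'].round(3),'q6',s['joint_pos'][5].round(2),'open',round(s['opening'],4))
    print('shift',d.round(1),'turn',round(-np.degrees(a),2))
E
python3 - <<'E'
from h import *
kn(-.038,-.060,.20)
s=load('wrist')
s2=snap('wrist'); from meas import meas; meas(s2)
E
```

```text
t 13.73 grasp cons [-32.9  55.2 289.9] F [ 0.5  0.1 -0.7] tq [-0.02  0.02 -0.05] rot [ 3.133 -0.036 -2.939] q6 -1.91 open 0.0597
shift [   2.1 -116.    89. ] turn 0.13
n 1594 min [-41.4  47.2 235.8] max [-15.6  67.7 344.6] slopes x,y [ -0.616  -0.263 239.253]
rear face n 511 dx/dy,dx/dz,x0 [-1.0000e-02 -2.3000e-02 -3.3921e+01] z mean 220.5
```

Emit:
{"name": "drive_tool", "arguments": {
  "rows": [0.6, 2, -12, 0, 0, 0.6, 2, -15, 0, 0, 0.6, 0, -18, 0, 0, 0.6, 0, -18, 0, 0, 0.6, 0, -18, 0, 0, 0.6, 0, -15, 0, 0, 0.6, 0, -10, 0, 0, 0.6, 0, 0, 0, 0, 0.6, 0, 0, 0, 0]
}}

```text
clock: 14.53
position: [0.6061, -0.0756, 0.4362]
tcp_rot: [3.129, -0.048, -2.938]
wrist_force: [0.0, 0.4, 0.3]
opening: 0.051
```

```bash
python3 - <<'E'
from h import *
kn(-.038,-.060,.20)
s=snap('wrist','w20.png')
Ci=np.linalg.inv(T(*C))
H=cv2.cvtColor(s['color'],cv2.COLOR_RGB2HSV); m=cv2.inRange(H,(100,120,60),(125,255,255))
vv,uu=np.where(m>0);P=np.array([(Ci@np.append(pt(s,u,v,0),1))[:3]*1000 for u,v in zip(uu,vv)])
Q=P[(abs(P[:,2]-129)<4)&(abs(P[:,0]+38)<35)&(abs(P[:,1]+60)<35)]
print(len(Q),Q.mean(0).round(1)); r=cv2.minAreaRect(Q[:,:2].astype(np.float32)); print(r)
E
```

```text
t 14.53 grasp cons [-40.  -59.2 281.4] F [0.  0.4 0.3] tq [ 0.01 -0.03 -0.08] rot [ 3.129 -0.048 -2.938] q6 -2.09 open 0.051
shift [-5.9 -1.8 81.2] turn 0.17
791 [-39.6 -60.7 128.3]
((-39.88442611694336, -60.61494827270508), (13.873309135437012, 37.00497817993164), 87.78766632080078)
```

View pics/w20.png

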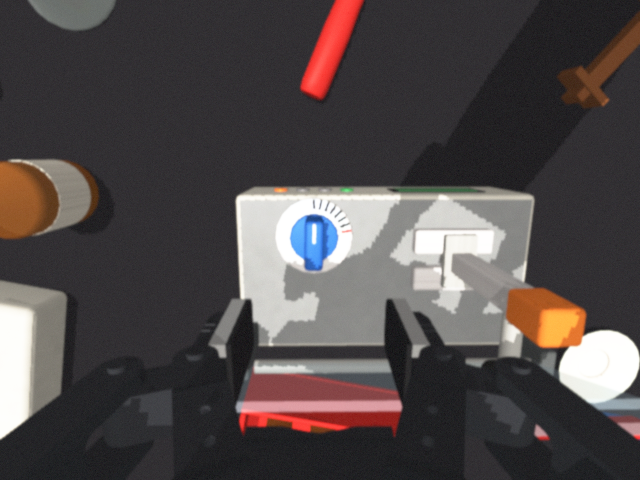

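```bash
python3 - <<'E'
from h import *
kn(-.0395,-.0605,.122)
E
```

```text
t 14.58 grasp cons [-40.1 -59.1 281.3] F [-0.5 -0.3 -0.2] tq [ 0.01  0.02 -0.02] rot [ 3.129 -0.048 -2.938] q6 -2.09 open 0.0513
shift [ -8.2  -3.5 159.1] turn 0.19
```

Emit:
{"name": "drive_tool", "arguments": {
  "rows": [0.6, -1, -0.5, 10, 0, 0.6, -1, -0.5, 15, 0, 0.6, -1, -0.5, 18, 0, 0.6, -1, -0.5, 18, 0, 0.6, -1, -0.5, 18, 0, 0.6, 0, 0, 15, 0, 0.6, 0, 0, 10, 0, 0.6, 0, 0, 0, 0]
}}

```text
clock: 15.25
position: [0.6057, -0.0695, 0.3251]
tcp_rot: [3.128, -0.046, -2.929]
wrist_force: [0.3, -0.3, 0.1]
opening: 0.0508
```

```bash
python3 - <<'E'
from h import *
kn(-.0395,-.0605,.122)
s=snap('wrist','w21.png')
s=snap('side');crop(s,'s21.png',220,110,340,290,4)
E
```

```text
t 15.25 grasp cons [-38.9 -53.1 170.3] F [ 0.3 -0.3  0.1] tq [0.02 0.   0.02] rot [ 3.128 -0.046 -2.929] q6 -2.09 open 0.0508
shift [-1.5 -8.1 48.1] turn 0.69
```

View pics/w21.png

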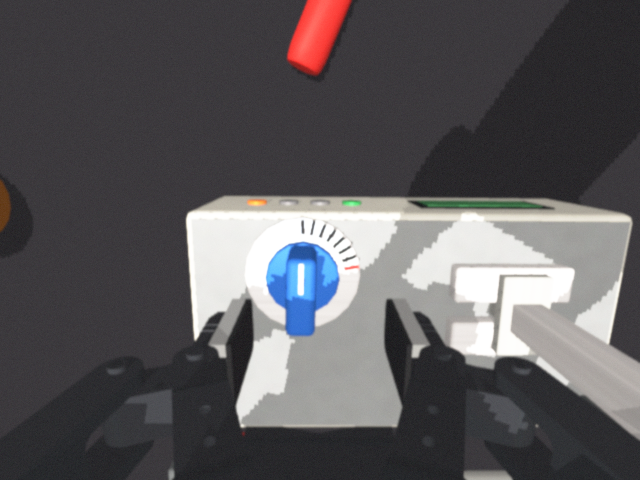

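View pics/s21.png

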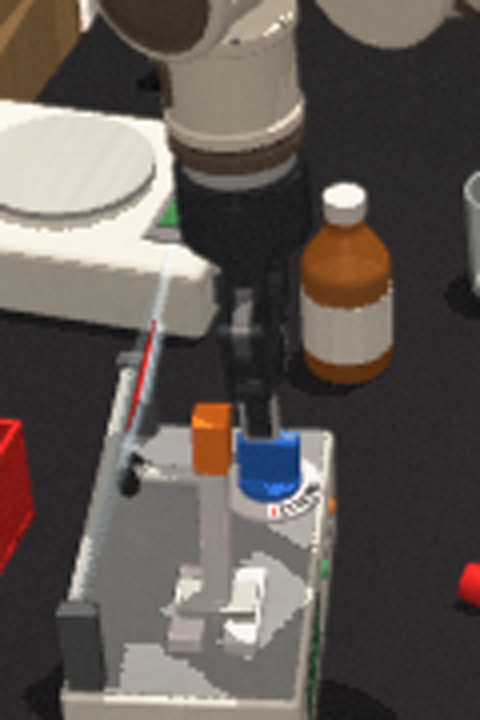

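Emit:
{"name": "drive_tool", "arguments": {
  "rows": [0.6, -1, -4, 0, 0.5, 0.6, 0, -3, 8, 0, 0.6, 0, 0, 10, 0, 0.6, 0, 0, 10, 0, 0.6, 0, 0, 6, 0, 0.6, 0, 0, 0, 0, 0.6, 0, 0, 0, 0]
}}

```text
clock: 15.93
position: [0.6093, -0.0777, 0.2946]
tcp_rot: [3.134, -0.036, -2.939]
wrist_force: [0.4, -0.5, 0.4]
opening: 0.0512
```

```bash
python3 - <<'E'
from h import *
kn(-.0395,-.0605,.122)
E
```

```text
t 15.93 grasp cons [-35.4 -62.8 139.8] F [ 0.4 -0.5  0.4] tq [-0.01 -0.03 -0.01] rot [ 3.134 -0.036 -2.939] q6 -2.09 open 0.0512
shift [ 3.4  2.2 17.9] turn 0.11
```

Emit:
{"name": "drive_tool", "arguments": {
  "rows": [0.6, 1.5, 1, 7, 0, 0.6, 1, 1, 7, 0, 0.6, 0.5, 0, 3, 0, 0.6, 0, 0, 0, 0]
}}

```text
clock: 16.27
position: [0.6049, -0.0761, 0.2762]
tcp_rot: [3.134, -0.036, -2.939]
wrist_force: [-0.1, 0.3, -0.3]
opening: 0.0513
```

```bash
python3 - <<'E'
from h import *
kn(-.0395,-.0605,.122)
E
```

```text
t 16.27 grasp cons [-39.4 -60.3 121.3] F [-0.1  0.3 -0.3] tq [ 0.03 -0.03 -0.  ] rot [ 3.134 -0.036 -2.939] q6 -2.09 open 0.0513
shift [ 0.1 -0.2 -0.7] turn 0.12
```

Emit:
{"name": "drive_tool", "arguments": {
  "rows": [0, 0, 0, 0, 0, 0, 0, 0, 0, 0, 0, 0, 0, 0, 0, 0, 0, 0, 0, 0, 0, 0, 0, 0, 0, 0, 0, 0, 0, 5, 0, 0, 0, 0, 5, 0, 0, 0, 0, 5],
  "grip_force": 40
}}

```text
clock: 16.93
position: [0.6049, -0.0761, 0.2762]
tcp_rot: [-3.14, -0.036, 3.074]
wrist_force: [0.2, -1.1, -1.8]
opening: 0.0132
```

```bash
python3 - <<'E'
from h import *
kn(-.0395,-.0605,.122)
E
```

```text
t 16.93 grasp cons [-39.4 -60.3 121.3] F [ 0.2 -1.1 -1.8] tq [ 0.11 -0.04  0.1 ] rot [-3.14  -0.036  3.074] q6 -1.82 open 0.0132
shift [ 0.1 -0.2 -0.7] turn -15.4
```

Emit:
{"name": "drive_tool", "arguments": {
  "rows": [0, 0, 0, 0, 6, 0, 0, 0, 0, 6, 0, 0, 0, 0, 6, 0, 0, 0, 0, 6, 0, 0, 0, 0, 6, 0, 0, 0, 0, 6, 0, 0, 0, 0, 6, 0, 0, 0, 0, 6, 0, 0, 0, 0, 6]
}}

```text
clock: 17.68
position: [0.6053, -0.0757, 0.2763]
tcp_rot: [-3.117, -0.022, 2.081]
wrist_force: [-0.4, -2.2, -3.0]
opening: 0.0134
```

```bash
python3 - <<'E'
from h import *
kn(-.0395,-.0605,.122)
E
```

```text
t 17.68 grasp cons [-38.1 -59.1 121.4] F [-0.4 -2.2 -3. ] tq [ 0.09 -0.54  0.1 ] rot [-3.117 -0.022  2.081] q6 -0.83 open 0.0134
shift [-0.9 -1.8 -0.6] turn -72.29
```

Emit:
{"name": "drive_tool", "arguments": {
  "rows": [0, 0, 0, 0, 4, 0, 0, 0, 0, 3, 0, 0, 0, 0, 2, 0, 0, 0, 0, 1, 0, 0, 0, 0, 0]
}}

```text
clock: 18.1
position: [0.6053, -0.0759, 0.2763]
tcp_rot: [-3.114, -0.018, 1.898]
wrist_force: [-0.0, -1.0, -1.3]
opening: 0.0131
```

```bash
python3 - <<'E'
from h import *
kn(-.0395,-.0605,.122)
s=snap('wrist','w22.png'); s=snap('side');crop(s,'s22.png',220,110,340,290,4)
E
```

```text
t 18.1 grasp cons [-37.9 -59.2 121.4] F [-0.  -1.  -1.3] tq [ 0.19 -0.32  1.36] rot [-3.114 -0.018  1.898] q6 -0.65 open 0.0131
shift [-1.1 -1.7 -0.6] turn -82.76
```

View pics/s22.png

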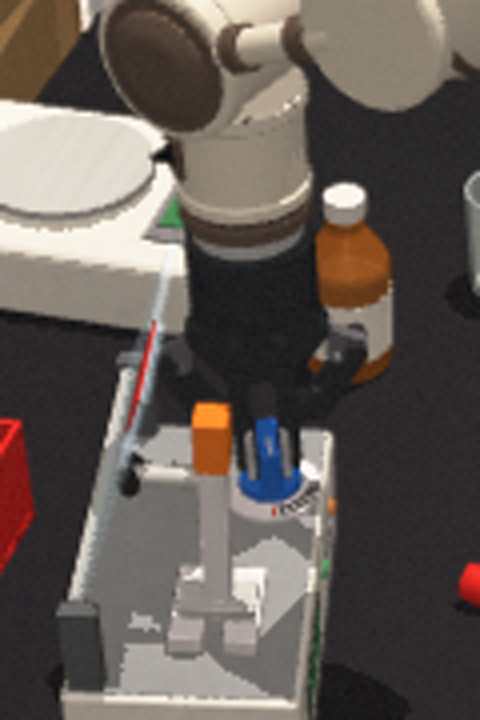

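View pics/w22.png

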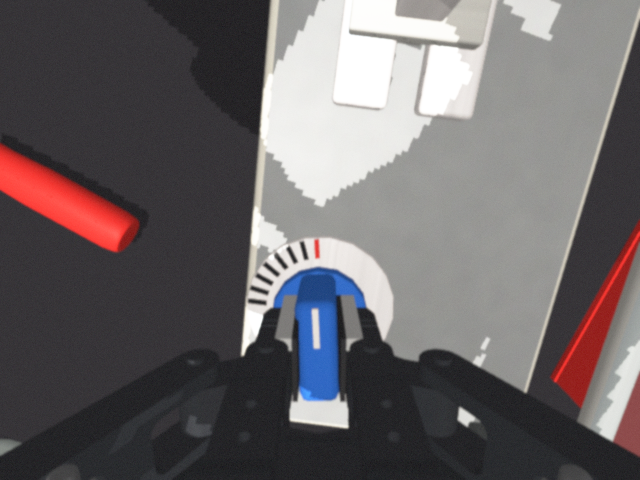

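Emit:
{"name": "drive_tool", "arguments": {
  "rows": [0.35, 0, 0, 0, 0, 0.35, 0, 0, 0, 0, 0.35, 0, 0, 0, 0, 0.35, 0, 0, 0, 0, 0.35, 0, 0, -5, 0, 0.35, 0, 0, -10, 0, 0.35, 0, 0, -14, 0, 0.35, 0, -2, -16, 0, 0.35, 0, -4, -18, 0, 0.35, 0, -4, -18, 0, 0.35, 0, -4, -18, 0, 0.35, 0, -4, -18, 0, 0.35, 0, -4, -15, 0, 0.35, 0, 0, 0, 0]
}}

```text
clock: 19.37
position: [0.5884, -0.0841, 0.4237]
tcp_rot: [-3.121, -0.016, 1.891]
wrist_force: [0.2, -1.2, 0.3]
opening: 0.03
```

```bash
python3 - <<'E'
from h import *
kn(-.0395,-.0605,.122)
s=snap('side');crop(s,'s23.png',220,110,340,290,4)
s=snap('wrist','w23.png')
Ci=np.linalg.inv(T(*C))
H=cv2.cvtColor(s['color'],cv2.COLOR_RGB2HSV); m=cv2.inRange(H,(100,120,60),(125,255,255))
vv,uu=np.where(m>0);P=np.array([(Ci@np.append(pt(s,u,v,0),1))[:3]*1000 for u,v in zip(uu,vv)])
Q=P[(abs(P[:,2]-129)<4)&(abs(P[:,0]+38)<35)&(abs(P[:,1]+60)<35)]
print(len(Q),cv2.minAreaRect(Q[:,:2].astype(np.float32)))
E
```

```text
t 19.37 grasp cons [-55.1 -63.9 268.8] F [ 0.2 -1.2  0.3] tq [ 0.01 -0.06  0.02] rot [-3.121 -0.016  1.891] q6 -0.67 open 0.03
shift [ -0.9  18.9 146.4] turn -83.15
882 ((-39.43950653076172, -59.73198318481445), (13.866287231445312, 36.57121658325195), 8.409708976745605)
```

View pics/s23.png

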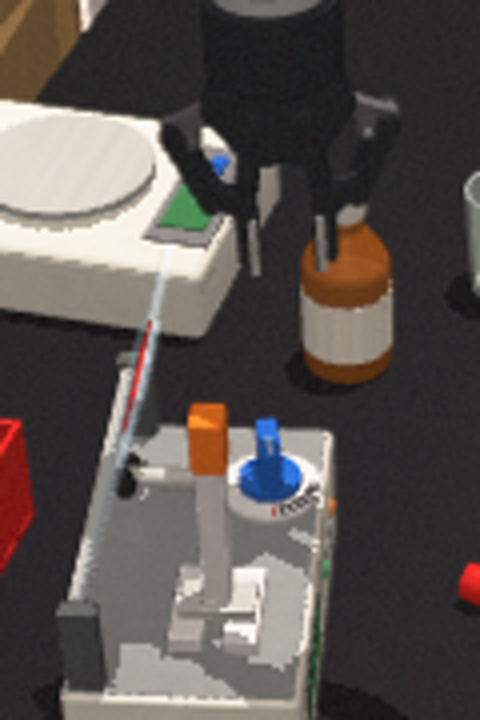

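View pics/w23.png

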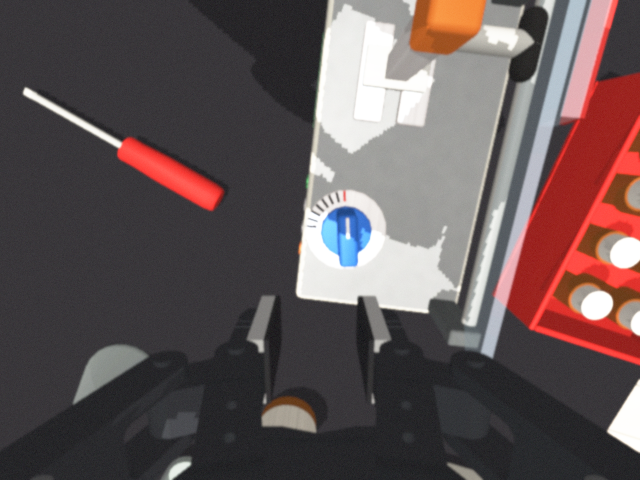

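```bash
python3 - <<'E'
from h import *
from meas import meas
w=load('wrist');s=load('side');meas(w)
Ci=np.linalg.inv(T(*C))
for v in range(228,258,4):
    r=[]
    for u in range(262,285):
        p=(Ci@np.append(pt(s,u,v,0),1))[:3]*1000
        if 55<p[1]<72 and p[2]>106: r.append((u,p))
    if r: print(v,r[0][0],r[-1][0],r[0][1].round(1),r[-1][1].round(1))
from ov import M
P=[(prop(),M(-.0195,.0,0,.0565))]
over(s,P,'s24.png',245,200,300,275,8);over(w,P,'w24.png',340,0,580,140,3)
E
```

```text
n 1779 min [-31.5  46.4 235.6] max [-13.   56.9 239.4] slopes x,y [1.2000e-02 8.2000e-02 2.3761e+02]
rear face n 1219 dx/dy,dx/dz,x0 [-8.2700e-01 -1.9000e-02 -2.5915e+01] z mean 219.6
228 262 275 [  0.2  60.8 197.3] [-29.6  66.8 203.5]
232 269 276 [-15.8  67.4 192. ] [-30.1  59.9 186.3]
236 269 276 [-14.7  65.5 178.9] [-29.9  62.8 177.1]
240 269 276 [-14.1  66.6 168. ] [-29.3  63.2 165.8]
244 270 277 [-16.1  69.3 158.7] [-29.6  55.1 146.8]
248 270 277 [-14.7  65.3 143.1] [-29.8  60.7 139.8]
252 270 277 [-14.6  69.4 134.7] [-29.6  63.2 129.7]
256 270 277 [-13.1  65.3 118.6] [-29.2  65.  119.1]
```

View pics/s24.png

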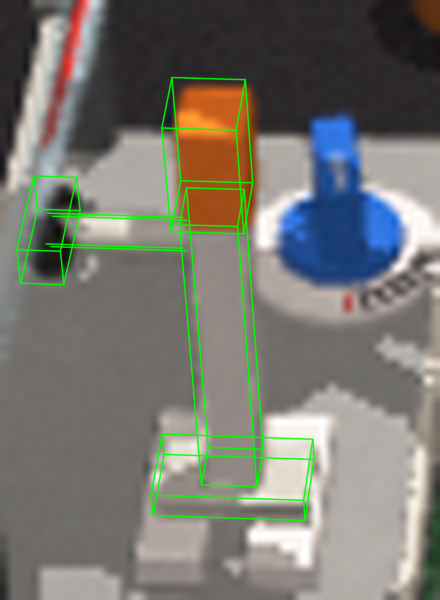

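View pics/w24.png

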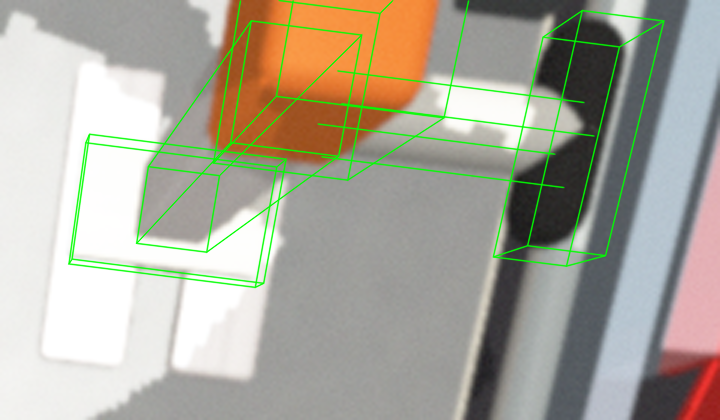

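Emit:
{"name": "drive_tool", "arguments": {
  "rows": [0.35, 0, -3, -5, 0, 0.35, 0, 0, 0, 0, 0.35, 0, 0, 0, 0, 0.35, 0, 0, 0, 0, 0.35, 0, 0, 0, 0]
}}

```text
clock: 19.88
position: [0.5847, -0.0842, 0.4204]
tcp_rot: [-3.111, -0.025, 1.891]
wrist_force: [-0.3, 0.0, -0.0]
opening: 0.0297
```

```bash
python3 - <<'E'
from h import *
a=load('side');s=snap('side');t=snap('top')
d=np.abs(a['color'].astype(int)-s['color']).sum(2)[205:275,245:300]; print('changed px',(d>60).sum(),d.mean())
crop(s,'s25.png',230,110,330,290,4)
cv2.imwrite('pics/t25.png',t['color'][:,:,::-1])
E
```

```text
changed px 66 7.293766233766234
```

View pics/t25.png

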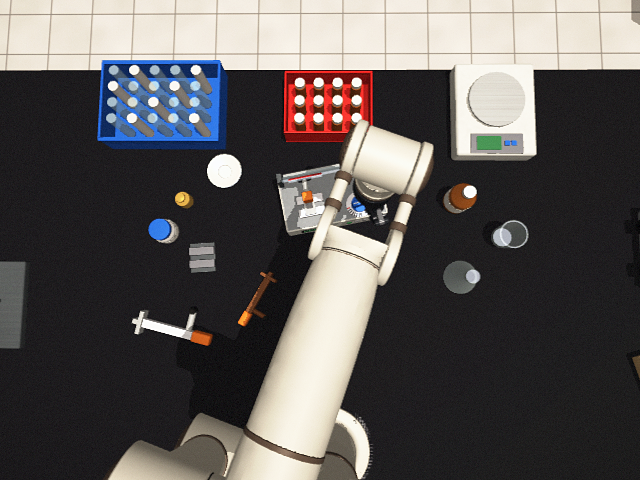

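View pics/s25.png

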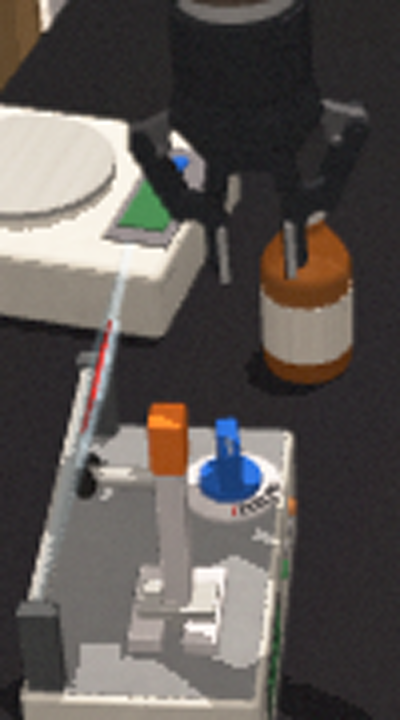

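```bash
python3 -c "
from h import *
print(manip.hand_in()); print(telemetry.sense()['clock'])"
```

```text
the job is handed in; nothing more can be done
None
the job is handed in; nothing more can be done
```

The shield is propped open and the knob is turned to its stop. I handed the job in at about 20 s; it reports no verdict.

I took the standing white prop, the smaller white one of the two, from its stand. I lifted the shield by its tab with the toe, felt for the groove with about 3 N of contact, seated the foot and let go. I then gripped the knob bar and turned it about 83° clockwise, until the measured torque rose at the stop, and backed away.

**Last checks:**
- **Prop:** it stands still with its head centre at about z 220 mm, leaning back about 0.02 rad. The head sits at x of about -22 to -23 mm, which leaves only 2 to 3 mm to the -25 mm limit.
- **Shield:** it leans on the toe. I saw this in the pictures but did not measure its angle.
- **Knob:** the bar measures about 80 to 82° from its starting direction; the stop at 1.4 rad is 80°.
- **Bystanders:** none looks moved in the top view, and the gripper is clear of everything.

**Disagreements:**
- The console fit was off by about 1.5 mm in x when compared with where the knob was measured. The head x above includes that correction.
- The tool itself drifted to a tilt of up to 0.05 rad during the moves, so the prop went in slightly tilted. It straightened on release.
- The head moved about 1 pixel in the side view while I was releasing the knob and lifting away. I did not find the cause, and it was steady afterwards.

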